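# Change over spindles in the V-block drilling fixture

## Task

Change over the V-block drilling fixture: lay the finished brass spindle from the fixture flat in the orange tray, and see that every steel spindle, whether on the cork mat or already in the fixture, lies centred in a V-block pair of its own with its blue flat facing straight up. Then fold the blue keeper leaf fully down over them and turn its knurled thumbscrew clockwise until it seats, stopping when it stiffens rather than forcing it. Leave the caliper where it lies.

Things in the scene. Friction and masses are not known exactly. Their poses are not given: they have to be found in the camera images.
- spindle_1: Steel spindle, round bar 20 mm diameter, 172 mm long. Origin on its centre line; own x along it, own z = outward normal of the flat. x -58 to +70 mm: plain round. x -90 to -58: blue-painted flat 17 mm wide, 5 mm off the centre line. x -102 to -90: a dog 12 mm wide, tip 20 mm from the centre line on the flat's side (up when the flat is up). 0.24 to 0.38 kg. If present, starts in a V, flat not up.
- spindle_2: Same as spindle_1: if present, starts lying in one of the V-block pairs of the fixture.
- spindle_3: Same shape as spindle_1: if present, starts on the cork mat, resting on its round and its dog, centre line 10 mm above the mat (13 mm above the table), flat about 106 degrees from up to either side, dog end towards the robot.
- spindle_4: Same as spindle_3: if present, starts on the mat.
- spindle_5: Same as spindle_3: if present, starts on the mat.
- brass_spindle: Finished brass spindle of the same shape, size and axes (its flat is bare, with a small drilled hole), 0.3 kg. It starts in one of the V-block pairs, dog end at the front, dog about 57 degrees from up.
- tray_in (a point): Centre of the inner floor (4 mm above the table) of the orange finished-parts tray, fixed: outside 240 x 110 mm, walls 4 mm thick and 18 mm high. Own x along its length, which points roughly away from the robot.
- mat: Cork mat 250 x 290 x 3 mm, fixed. Origin under its centre.
- jig: Aluminium V-block fixture, fixed; base plate 12 mm thick, x -75 to 105, y -135 to 135 mm. Origin at table height. Own x points from its open front (robot's side) to the leaf's hinge. Three pairs of dark steel 90 degree V-blocks at y -90, 0, 90 mm hold bars along x, dog end at the front (the dog overhangs there). A steel boss, 20 mm diameter, 73 mm high, stands at x 42, y 45.
- v1 (a point): Middle of the V-block pair at jig y = -90 mm, on the centre line of a bar lying in it, 60 mm above the table. Axes as jig. The two blocks stand at x -45 to -31 and 31 to 45 mm from here, 46 mm wide, 61.5 mm high; between them the bar is free for the fingers, down to the base plate 48 mm below the centre line.
- v2 (a point): The same for the middle pair (jig y = 0).
- v3 (a point): The same for the pair at jig y = +90 mm.
- leaf (a joint): Blue keeper leaf, 214 mm wide (jig y -107 to 107), 8 mm thick, 3 rubber pads below, hinged along jig y at jig x 92 mm, 78 mm above the table. 0: folded down, level, over the rear V-blocks, top face 82 mm above the table, pads just above the bars; 1.6 to 1.9: standing open, as at the start. The hinge stays where it is left (friction 0.22 N m, about 4 N at the edge).
- leaf_edge (a point): Middle of the leaf's free edge, 60 mm from the hinge line, in mid thickness.
- screw (a joint): Captive thumbscrew in the leaf at jig y +45 mm, 50 mm from the hinge line, sticking out of the leaf's top face; upright when the leaf is down. Angle turned in rad, growing clockwise seen from above the head; 6.0 is its stop (seated). It turns easily (0.05 N m) until then and starts 3.4 to 5.0 rad short.
- screw_wind (a joint): Wind-up of the knurled head against the screw, rad: about 0.1 while the screw turns freely; once it has seated the head yields springily, 1 rad per 0.5 N m, and springs back when let go. More than 0.8 (0.4 N m) is forcing it.
- screw_grip (a point): On the axis of the knurled brass head, 4 mm below its top. The head is 26 mm in diameter, 22 mm high; with the leaf down it spans 90 to 112 mm above the table, 8 mm clear of the leaf.
- caliper: Caliper with a black display, 200 x 60 mm, flat on the bench. Bystander.
Mind the look-alikes: they are no part of the job. What is shaped like the spindle_5 but pink is not meant.

How it is judged:
By the outcome, as a careful person would: the job done as asked, in the order asked, and still so for the second after the job is handed in, with the robot touching nothing.
Of spindle_1, spindle_2 only 1 to 1 are there at a start; the rules pass over those that are not, and their reading is None.
Of spindle_3, spindle_4, spindle_5 only 1 to 2 are there at a start; the rules pass over those that are not, and their reading is None.
At some moment in a run one of spindle_3, spindle_4, spindle_5 may be knocked a few centimetres aside while the robot is not near it.
Once in a run the grip may slacken for a moment while it holds something.
It also fails if it takes over 210 s, if anything falls off the work surface, if the arm or the gripper's body presses on something with over 40 N, if the wrist force passes 120 N, or if a joint passes its speed limit or range.

## Robot

A 6-joint arm with a two-finger parallel gripper is mounted at the origin on the work surface. World frame = base frame: x ahead of the robot, y to its left, z up, the work surface at z = 0. Lengths are in m, angles in rad, forces in N, time in s.
With the tool pointing down it reaches from about 0.35 to 0.975 m from the base axis. Payload 4.9 kg.
Tool frame: the origin (TCP) lies midway between the tips of the shut fingers; the grasp point (between the pads) lies 19 mm behind it; x points along the fingers, y is the direction in which the jaws open and shut, and the axes are right-handed (so a half turn about x gives the same grasp; the last joint's range is limited). The gripper opens to 85 mm and grips with 20 to 120 N. Pads are 22 mm wide; open, the fingers measure 114 mm over their backs; the gripper's body (76 mm by 85 mm) begins 54 mm behind the grasp point. The pads swing forward as they close: fully open they stand 13 mm farther back than shut.
Start: joints at [-1.29, 0.053, 1.613, -0, 1.476, -0.119], TCP at [0.243, -0.576, 0.231] pointing down, gripper open.
Joint ranges: [-3.01, 3.01], [-1.01, 2.22], [0.06, 2.58], [-1.02, 4.17], [0.09, 2.62], [-3.14, 3.14]. Speed limits (rad/s): [2.57, 2.57, 3.14, 3.14, 3.14, 3.14].

## Interface

Orientations are given as a 3x3 rotation matrix whose columns are the frame's x, y, z axes.
In Python, from rig import ctrl gives the robot as it stands.
- The arm moves only by the tool step_arm, never from a script. Its arguments are lists of equal length, an entry for each row: "rot": the turn, a rotation vector about the world's x, y, z in rad, a list of three; "slide": the shift along the world's x, y, z in cm, a list of three; "grip": the opening, from 0 (shut) to 1 (fully open). A call has 1 to 5 rows; each row is the pose to reach, as a shift and turn from the pose commanded when the call began; what a row does not reach only later rows make up. A row lasts 1/10 s, in which the tool goes at most 50 mm and 8.59 degrees, less where a joint would pass 70% of its speed; a pose out of reach is approached as far as the arm can. A call with a gripper value outside its range is refused whole. The fingers move at their own pace and stop on an object; "squeeze" is the grip in N (left out, the last holds). Time passes only in rows, so rows that repeat a pose let the fingers close. It gives the time, the measured TCP pose, the force and the opening at its end, in the units of the state.
- ctrl.read_state(): the state, without advancing time (a new reading comes with each control period).
- ctrl.camera(name): name is "scene" or "top" or "wrist"; returns a dict with "pixels" (400x640x3 uint8, red, green, blue), "z_map" (400x640 float32, m along the optical axis (not along the pixel's ray), 0 where there is no reading), "K" (3x3 intrinsics, pixels), "R" (3x3) and "t" (3): a world point X has camera coordinates R X + t; the wrist camera has in their place "T_tool_cam" (4x4, takes a point from camera to tool coordinates, whose origin is the TCP and whose axes are the tool frame's). Camera axes: x right, y down, z forward; pixel columns grow to the right and rows downward; lengths in m; the calibration is good to about 2 mm. A picture is of the moment at which its call begins: read the wrist's pose just before it.
- ctrl.finish_job(): hands the job in, once; it reports no verdict.
The state is a dict: "t": time; "qpos": joint angles; "qvel": joint speeds; "joint_torque": joint torques, N m; "tool_pos": TCP position; "ee_rot": TCP orientation; "wrist_force": force on the tool from outside, world axes, zero at the start; "moment": the same for the moment, N m; "opening": opening from 0.0 (shut) to 1.0 (fully open).
Only numpy, scipy, OpenCV 4.12 (cv2) and the standard library are available. Lean on these libraries where they do the work, as an engineer would, in place of code of your own. Each camera call takes 0.05 s, during which the arm holds its last target. There are 200 camera calls.

## Working session

There is one attempt and no reset: what is moved stays moved. The work goes in short steps, Python scripts to look and compute and a tool call to move; the robot and the scene stay as the last step left them, time stands still between calls to the robot, and variables do not carry over. Pictures are saved under pics/ and viewed, about 12 in all and at most 16, crops included, and the job is handed in when it is done.

Besides the shell and the picture viewer there is one more tool, called after ">>>" as name(argument=value, ...), one argument or row to a line, values as JSON. step_arm: Moves the arm, as the interface text tells. Its arguments: {"type":"object","properties":{"rot":{"type":"array","items":{"type":"array","items":{"type":"number"}}},"slide":{"type":"array","items":{"type":"array","items":{"type":"number"}}},"grip":{"type":"array","items":{"type":"number"}},"squeeze":{"type":"number"}},"required":["rot","slide","grip"]}

```bash
ls; mkdir -p pics; python3 - <<'E'
from rig import ctrl
import cv2,numpy as np
s=ctrl.read_state(); print({k:np.round(v,3).tolist() for k,v in s.items()})
for n in("scene","top"):
    c=ctrl.camera(n); cv2.imwrite(f"pics/{n}0.png",c["pixels"][:,:,::-1]); np.savez(f"{n}0.npz",**c)
    print(n,c["K"].tolist(),c["R"].round(4).tolist(),c["t"].round(4).tolist())
E
```

```text
pics
{'t': 0.0, 'qpos': [-1.29, 0.053, 1.614, 0.0, 1.476, -0.119], 'qvel': [0.0, 0.001, 0.0, 0.002, 0.001, 0.0], 'joint_torque': [0.003, -39.367, -37.018, 0.0, 0.007, 0.0], 'tool_pos': [0.243, -0.575, 0.23], 'ee_rot': [[-0.001, 0.389, -0.921], [0.002, -0.921, -0.389], [-1.0, -0.002, -0.0]], 'wrist_force': [0.438, -1.051, -0.354], 'moment': [-0.057, 0.024, -0.003], 'opening': 0.999}
scene [[492.7972500834313, 0.0, 314.88633786169487], [0.0, 492.7972500834313, 201.36895052266541], [0.0, 0.0, 1.0]] [[-0.545, 0.8384, -0.009], [0.7241, 0.4653, -0.509], [-0.4225, -0.2839, -0.8607]] [0.3324, -0.2568, 1.6588]
top [[510.11738791509526, 0.0, 321.82233739577066], [0.0, 510.11738791509526, 194.77853748416808], [0.0, 0.0, 1.0]] [[-0.0243, -0.9994, -0.0264], [-0.9915, 0.0274, -0.1269], [0.1275, 0.0231, -0.9916]] [-0.0462, 0.481, 1.5786]
```

View pics/top0.png

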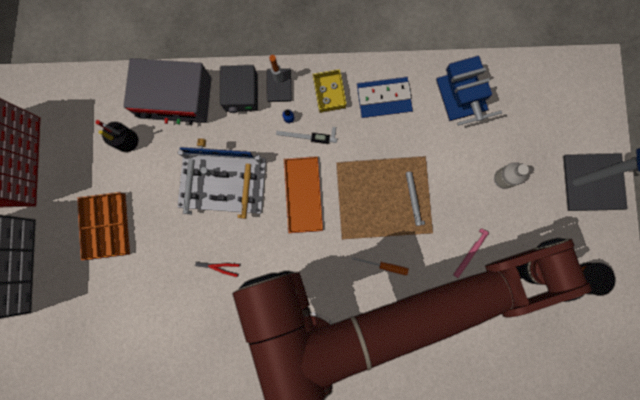

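View pics/scene0.png

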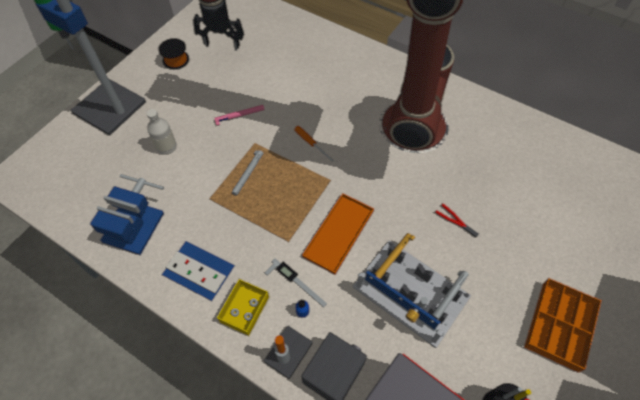

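The top view shows brass at (247,190) in the right pair, which should be v1. There is a steel bar in the left pair at (188,185), and the middle pair is empty. One steel spindle lies on the mat at (414,198). Look-alikes to avoid: the pink bar at (472,252), the screwdriver at (385,267) and the caliper at (307,136). I'll take enlarged crops next.

```bash
cat > h.py <<'E'
import numpy as np,cv2
def back(c,u,v,z=None):
    """pixel -> world, by depth map, or on the plane at height z"""
    K,R,t=c["K"],c["R"],c["t"]; d=np.linalg.solve(K,[u,v,1.0])
    o=-R.T@t; r=R.T@d
    s=(z-o[2])/r[2] if z is not None else c["z_map"][int(round(v)),int(round(u))]
    return o+s*r
def cloud(c,R=None,t=None):
    R=c["R"] if R is None else R; t=c["t"] if t is None else t
    Z=c["z_map"]; v,u=np.mgrid[:Z.shape[0],:Z.shape[1]]
    P=np.stack([u,v,np.ones_like(u)],-1)@np.linalg.inv(c["K"]).T*Z[...,None]
    return (P-t)@R
def wristpose(s,c):
    T=np.eye(4);T[:3,:3]=s["ee_rot"];T[:3,3]=s["tool_pos"];M=T@c["T_tool_cam"]
    R=M[:3,:3].T; return R,-R@M[:3,3]
E
python3 - <<'E'
from h import *
c=np.load("top0.npz"); im=c["pixels"][:,:,::-1]
a=cv2.resize(im[135:245,165:275],None,fx=4,fy=4,interpolation=cv2.INTER_CUBIC)
b=cv2.resize(im[150:245,330:440],None,fx=3.2,fy=3.2,interpolation=cv2.INTER_CUBIC)
o=np.zeros((440,800,3),np.uint8);o[:,:440]=a;o[:b.shape[0],440:440+b.shape[1]]=b[:,:360]
cv2.imwrite("pics/crop0.png",o)
P=cloud(c)
hsv=cv2.cvtColor(c["pixels"],cv2.COLOR_RGB2HSV)
# tray: orange
def comp(m,box):
    u0,v0,u1,v1=box; mm=np.zeros(m.shape,bool); mm[v0:v1,u0:u1]=m[v0:v1,u0:u1]; return mm
H,S,V=[hsv[...,i].astype(int) for i in range(3)]
m=comp((H<15)&(S>150)&(V>80),(275,145,335,245))
p=P[m]; p=p[p[:,2]>0.0]; r=cv2.minAreaRect((p[:,:2]*1000).astype(np.float32)); print("tray",r,m.sum())
m=comp((S<60)&(V>90),(400,165,428,228)); p=P[m];print("steel z",np.percentile(p[:,2],[5,50,95])); p=p[p[:,2]>.012]; r=cv2.minAreaRect((p[:,:2]*1000).astype(np.float32)); print("mat spindle",r,m.sum())
for n,uv in dict(tray=(304,194),brassF=(247,213),brassB=(248,168),stF=(183,207),stB=(190,163)).items(): print(n,back(c,*uv).round(3))
m=comp((H>10)&(H<25)&(S>120),(238,160,256,218)); p=P[m];p=p[p[:,2]>.04];print("brass",cv2.minAreaRect((p[:,:2]*1000).astype(np.float32)),np.percentile(p[:,2],[5,50,95]))
j=P[140:225,170:275].reshape(-1,3); j=j[(abs(j[:,2]-.012)<.004)]; print("plate",cv2.minAreaRect((j[:,:2]*1000).astype(np.float32)),len(j))
E
```

```text
tray ((435.1479797363281, -6.0845489501953125), (344.6443786621094, 128.82125854492188), 8.72935676574707) 2432
steel z [0.01145447 0.0212243  0.02724747]
mat spindle ((462.8403625488281, -348.4072570800781), (169.88096618652344, 25.322935104370117), 10.572139739990234) 313
tray [ 0.487 -0.001  0.008]
brassF [0.431 0.183 0.003]
brassB [0.566 0.168 0.065]
stF [0.449 0.371 0.066]
stB [0.586 0.349 0.071]
brass ((495.1781005859375, 180.27598571777344), (24.281566619873047, 168.02081298828125), 84.19989013671875) [0.06018353 0.06891416 0.07599799]
plate ((534.3897705078125, 265.5833740234375), (338.3436279296875, 274.2593078613281), 88.40630340576172) 2398
```

View pics/crop0.png

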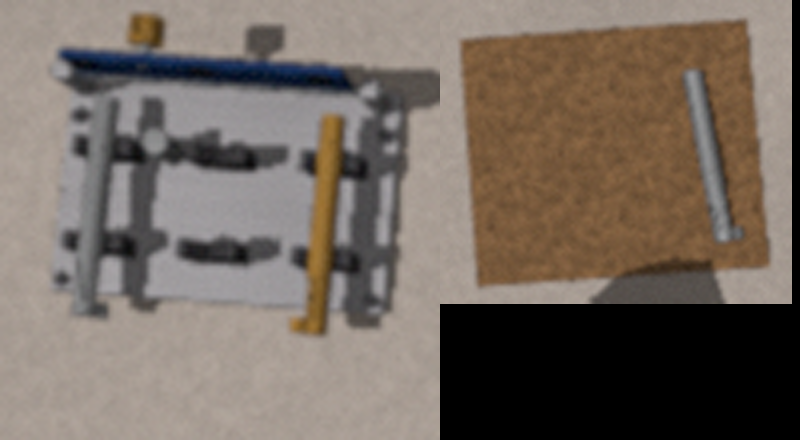

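>>> step_arm(
  rot=[
    [0, 0, -0.05],
    [0, 0, -0.1],
    [0, 0, -0.15],
    [0, 0, -0.21],
    [0, 0, -0.21],
  ],
  slide=[
    [3, 3, 1],
    [6, 6, 3],
    [9, 9, 5],
    [11, 12, 7],
    [13, 15, 9],
  ],
  grip=[1, 1, 1, 1, 1],
)

```text
t: 0.6
tool_pos: [0.3739, -0.4241, 0.3214]
ee_rot: [[-0.001, 0.188, -0.982], [0.001, -0.982, -0.188], [-1.0, -0.001, 0.0]]
wrist_force: [0.8, -1.0, 0.2]
opening: 1.0
```

>>> step_arm(
  rot=[
    [0, 0, 0],
    [0, 0, 0],
    [0, 0, 0],
  ],
  slide=[
    [3, 3, 0],
    [5, 6, 0],
    [5, 7, 0],
  ],
  grip=[1, 1, 1],
)

```text
t: 0.9
tool_pos: [0.4249, -0.3531, 0.321]
ee_rot: [[0.0, 0.193, -0.981], [0.001, -0.981, -0.193], [-1.0, -0.001, -0.0]]
wrist_force: [-0.6, -0.5, -0.7]
opening: 1.0
```

```bash
cat > snap.py <<'E'
import sys
from h import *
from rig import ctrl
def snap(n):
    s=ctrl.read_state(); c=ctrl.camera("wrist"); R,t=wristpose(s,c)
    c["R"],c["t"]=R,t
    np.savez(n+".npz",**c); cv2.imwrite(f"pics/{n}.png",c["pixels"][:,:,::-1])
    print("t",round(s["t"],2),"tcp",s["tool_pos"].round(4),"q",s["qpos"].round(2),"F",s["wrist_force"].round(1),"open",round(s["opening"],3)); return s,c
if __name__=="__main__": snap(sys.argv[1])
E
python3 - <<'E'
from snap import *
s,c=snap("w1"); print(s["ee_rot"].round(3).tolist()); print(c["T_tool_cam"].round(3).tolist(),c["K"].round(1).tolist())
E
```

```text
t 0.9 tcp [ 0.4249 -0.3531  0.321 ] q [-0.83 -0.16  1.67  0.    1.63  0.55] F [-0.6 -0.5 -0.7] open 1.0
[[0.0, 0.193, -0.981], [0.001, -0.981, -0.193], [-1.0, -0.001, -0.0]]
[[0.0, -0.313, 0.95, -0.143], [1.0, 0.0, 0.0, 0.0], [-0.0, 0.95, 0.313, -0.08], [0.0, 0.0, 0.0, 1.0]] [[285.1, 0.0, 314.8], [0.0, 285.1, 204.0], [0.0, 0.0, 1.0]]
```

View pics/w1.png

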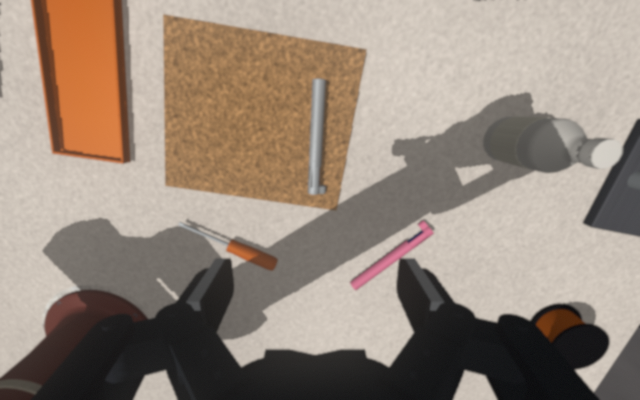

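The wrist view shows the steel bar on the mat from (318,82) to (318,192), dog at (322,188) pointing right. The pink look-alike is at (392,255). I'll measure the bar and tray from this view and then go over the jig.

```bash
cat >> h.py <<'E'
def plane(c,m,z):
    v,u=np.nonzero(m); d=np.stack([u,v,np.ones_like(u)],-1)@np.linalg.inv(c["K"]).T
    r=d@c["R"]; o=-c["R"].T@c["t"]; return o+r*((z-o[2])/r[:,2])[:,None]
def hsv(c): return [x.astype(int) for x in cv2.split(cv2.cvtColor(c["pixels"],cv2.COLOR_RGB2HSV))]
def box(m,u0,v0,u1,v1):
    o=np.zeros_like(m); o[v0:v1,u0:u1]=m[v0:v1,u0:u1]; return o
def big(m):
    n,l,s,_=cv2.connectedComponentsWithStats(m.astype(np.uint8)); return l==1+np.argmax(s[1:,4])
def rect(p):
    """centre, yaw (deg, long side, within +-90 of world x), long, short (mm)"""
    (c,(w,h),a)=cv2.minAreaRect((p[:,:2]*1000).astype(np.float32))
    if w<h: a+=90; w,h=h,w
    return np.round(c,1),round((a+90)%180-90,2),round(w,1),round(h,1)
E
python3 - <<'E'
from h import *
c=dict(np.load("w1.npz")); H,S,V=hsv(c)
m=big(box((S<70)&(V>60),295,70,345,200)); p=plane(c,m,.013); print("bar",rect(p),m.sum())
# shaft only: pca on central rows
v,u=np.nonzero(m); k=(v>85)&(v<178); q=p[k,:2]; w=np.linalg.svd(q-q.mean(0),full_matrices=False)[2][0]; w*=np.sign(w[0]); print("shaft mean",q.mean(0).round(4),"yaw",np.degrees(np.arctan2(w[1],w[0])).round(2))
pr=(p[:,:2]-q.mean(0))@w; lat=(p[:,:2]-q.mean(0))@[-w[1],w[0]]; print("ends",pr.min(),pr.max(),"front lat",lat[pr<pr.min()+.012].min(),lat[pr<pr.min()+.012].max(),"mid lat",np.percentile(lat,[3,97]))
print("origin", q.mean(0)+w*(pr.max()-.070))
c=dict(np.load("top0.npz")); H,S,V=hsv(c)
m=big(box((H<15)&(S>150)&(V>80),275,145,335,245)); print("tray",rect(plane(c,m,.018)),rect(plane(c,m,.011)))
m=big(box((H>10)&(H<25)&(S>120),238,160,256,220)); print("brass",rect(plane(c,m,.06)))
E
```

```text
bar (array([ 461.3, -349.4]), 10.7, 175.6, 27.9) 1581
shaft mean [ 0.4735 -0.3458] yaw 8.02
ends -0.10082767250253771 0.07524970721425808 front lat -0.01963277605500196 0.008529651567375634 mid lat [-0.01109794  0.00955108]
origin [ 0.47874558 -0.34505126]
tray (array([484.9,   1.1]), 2.69, 235.1, 106.6) (array([485.8,   1.6]), 2.69, 236.1, 107.0)
brass (array([495.9, 179. ]), -7.53, 168.6, 24.3)
```

>>> step_arm(
  rot=[
    [0, 0, 0],
    [0, 0, -0.1],
    [0, 0, -0.15],
    [0, 0, -0.2],
    [0, 0, -0.25],
  ],
  slide=[
    [0, 5, 0],
    [0, 10, 0],
    [0, 15, 0],
    [0, 20, 0],
    [0, 25, 0],
  ],
  grip=[1, 1, 1, 1, 1],
)

```text
t: 1.45
tool_pos: [0.4224, -0.105, 0.3209]
ee_rot: [[-0.0, -0.065, -0.998], [-0.0, -0.998, 0.065], [-1.0, 0.0, 0.0]]
wrist_force: [1.3, 0.9, 0.2]
opening: 0.999
```

>>> step_arm(
  rot=[
    [0, 0, -0.05],
    [0, 0, -0.07],
    [0, 0, -0.07],
    [0, 0, -0.07],
    [0, 0, -0.07],
  ],
  slide=[
    [0, 5, -1],
    [0, 10, -2],
    [0, 15, -3],
    [0, 20, -4],
    [0, 25, -4],
  ],
  grip=[1, 1, 1, 1, 1],
)

```text
t: 1.95
tool_pos: [0.4224, 0.1411, 0.2795]
ee_rot: [[-0.002, -0.132, -0.991], [-0.001, -0.991, 0.132], [-1.0, 0.001, 0.002]]
wrist_force: [1.6, 0.1, 0.3]
opening: 0.997
```

>>> step_arm(
  rot=[
    [0, 0, 0],
    [0, 0, 0],
    [0, 0, 0],
    [0, 0, 0],
  ],
  slide=[
    [0, 5, -1],
    [0, 10, -2],
    [0, 11, -2],
    [0, 11, -2],
  ],
  grip=[1, 1, 1, 1],
)

```text
t: 2.35
tool_pos: [0.4231, 0.2507, 0.2604]
ee_rot: [[-0.002, -0.128, -0.992], [-0.001, -0.992, 0.128], [-1.0, 0.002, 0.001]]
wrist_force: [1.0, 0.2, -0.3]
opening: 1.004
```

```bash
python3 snap.py w2
```

```text
t 2.35 tcp [0.4231 0.2507 0.2604] q [ 0.38 -0.29  1.88 -0.    1.55  2.08] F [ 1.   0.2 -0.3] open 1.004
```

View pics/w2.png

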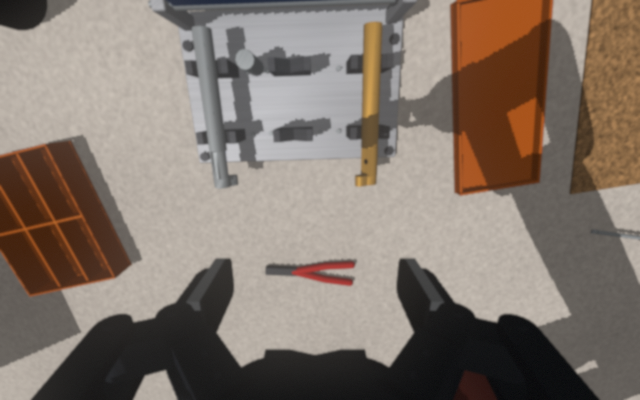

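Here the brass bar runs from (372,25) to (367,185), dog pointing left. The steel bar in v3 runs from (203,28) to (222,185), dog pointing right. The middle pair is empty, and the boss is at (246,61). Next I fit the jig.

```bash
python3 - <<'E'
from h import *
c=dict(np.load("w2.npz")); H,S,V=hsv(c)
def axis(m,v0,v1,name):
    p=plane(c,m,.06); v,u=np.nonzero(m)
    k=(v>v0)&(v<v1); rows=[]
    q=p[k,:2]; w=np.linalg.svd(q-q.mean(0),full_matrices=False)[2][0]; w*=np.sign(w[0])
    pr=(p[:,:2]-q.mean(0))@w
    print(name,"mean",q.mean(0).round(4),"yaw",np.degrees(np.arctan2(w[1],w[0])).round(2),"ends",pr.min().round(4),pr.max().round(4),"origin from rear",(q.mean(0)+w*(pr.max()-.070)).round(4),"from front",(q.mean(0)+w*(pr.min()+.102)).round(4))
m=big(box((H>10)&(H<28)&(S>110),350,15,390,192)); axis(m,35,170,"brass")
# steel by depth: height 
P=cloud(c); Z=P[...,2]
for n,b in dict(steel=(190,20,240,192),brass=(350,15,390,192)).items():
    m=big(box((Z>.0635)&(Z<.085),*b)); v,u=np.nonzero(m); q=P[m]; 
    q2=q[(v>35)&(v<165)][:,:2]; w=np.linalg.svd(q2-q2.mean(0),full_matrices=False)[2][0]; w*=np.sign(w[0]); pr=(q[:,:2]-q2.mean(0))@w
    print(n,"depth",q2.mean(0).round(4),"yaw",np.degrees(np.arctan2(w[1],w[0])).round(2),"ends",pr.min().round(4),pr.max().round(4),(q2.mean(0)+w*(pr.max()-.07)).round(4),"z",np.percentile(q[:,2],[50,95]).round(4))
# front plate edge: last plate-height/bright row
im=c["pixels"][:,:,::-1]
cv2.imwrite("pics/crop2.png",cv2.resize(im[0:200,150:420],None,fx=2.9,fy=2.9,interpolation=cv2.INTER_CUBIC))
m=(abs(Z-.012)<.003); m=big(box(m,170,10,410,175)); print("plate",rect(P[m]))
b=box((Z>.0575)&(Z<.066),260,20,330,170); 
n,l,s,ce=cv2.connectedComponentsWithStats(b.astype(np.uint8))
for i in range(1,n):
    if s[i,4]>40: print("blk",s[i],rect(P[l==i]), np.median(P[l==i][:,2]))
E
```

```text
brass mean [0.5034 0.1759] yaw -5.4 ends -0.0976 0.0773 origin from rear [0.5106 0.1752] from front [0.5077 0.1755]
steel depth [0.5272 0.3537] yaw -5.61 ends -0.1009 0.0705 [0.5277 0.3536] z [0.0691 0.0711]
brass depth [0.5068 0.1772] yaw -4.85 ends -0.0992 0.0729 [0.5096 0.177 ] z [0.0692 0.0715]
plate (array([528.8, 257.5]), 84.38, 255.4, 180.2)
blk [298  57  12  15 164] (array([550.8, 245.9]), -6.24, 13.9, 12.3) 0.06143898217060259
blk [267  58  14  15 171] (array([554.1, 278.9]), -4.23, 13.9, 13.5) 0.06134217952496916
blk [302 129  10  13 121] (array([475.5, 253. ]), -7.5, 13.9, 10.7) 0.061621867708258816
blk [272 130  13  13 133] (array([478.6, 286.2]), -4.42, 14.1, 12.9) 0.061595701812557246
```

View pics/crop2.png

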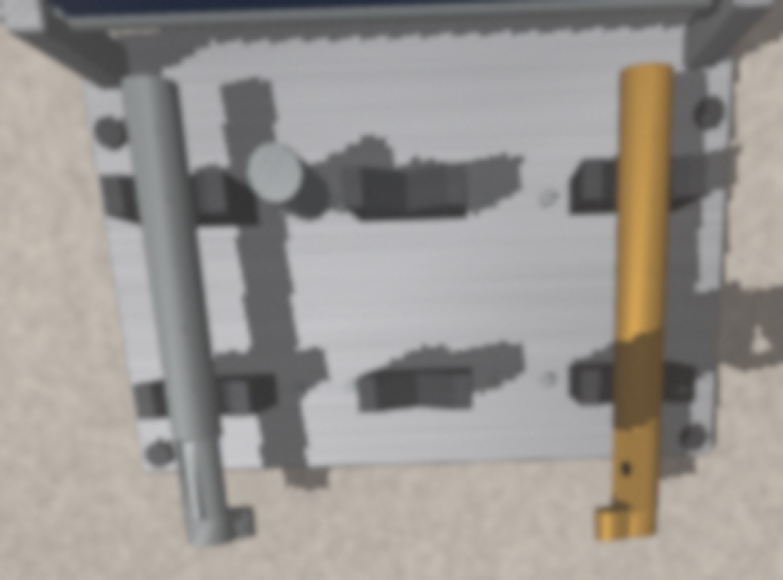

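```bash
python3 - <<'E'
from h import *
c=dict(np.load("w2.npz")); P=cloud(c)
def dog(P,o,yaw,z0,name):
    y=np.radians(yaw); w=np.array([np.cos(y),np.sin(y)]); l=np.array([-w[1],w[0]])
    d=P[...,:2]-o; X=d@w*1000; Y=d@l*1000; Z=(P[...,2]-z0)*1000
    k=(X<-91)&(X>-101)&(abs(Y)<26)&(Z>-12)&(Z<30); 
    print(name,k.sum(),"Y",np.percentile(Y[k],[2,98]).round(1),"Z",np.percentile(Z[k],[50,98]).round(1))
    kk=k&(np.hypot(Y,Z)>14); print(" far pts",kk.sum(),"ang from up (+ = to +y):",np.degrees(np.arctan2(np.median(Y[kk]),np.median(Z[kk]))).round(1)); 
    k=(X<-62)&(X>-86)&(abs(Y)<12)&(Z>-3)&(Z<15); A=np.c_[Y[k],np.ones(k.sum())]; 
    for a,b in zip(Y[k][::6].round(1),Z[k][::6].round(1)): print((a,b),end=" ")
    print()
dog(P,[.5265,.3537],-5.4,.06,"steel v3"); dog(P,[.508,.1765],-5.4,.06,"brass")
c=dict(np.load("w1.npz")); dog(cloud(c),[.4787,-.345],8,.013,"mat")
E
```

```text
steel v3 175 Y [-14.1   9.8] Z [ 7.  11.1]
 far pts 16 ang from up (+ = to +y): -115.7
(np.float64(-0.8), np.float64(9.2)) (np.float64(-6.8), np.float64(5.9)) (np.float64(3.5), np.float64(10.7)) (np.float64(-3.2), np.float64(9.9)) (np.float64(9.8), np.float64(6.7)) (np.float64(1.2), np.float64(11.0)) (np.float64(-5.2), np.float64(9.2)) (np.float64(6.8), np.float64(8.8)) (np.float64(-1.0), np.float64(11.3)) (np.float64(-6.4), np.float64(6.2)) (np.float64(4.0), np.float64(10.7)) (np.float64(-2.5), np.float64(9.2)) (np.float64(10.8), np.float64(5.4)) (np.float64(1.4), np.float64(11.8)) (np.float64(-4.3), np.float64(8.1)) (np.float64(6.4), np.float64(8.2)) (np.float64(-1.5), np.float64(10.7)) (np.float64(-6.8), np.float64(5.1)) (np.float64(3.2), np.float64(11.1)) (np.float64(-3.2), np.float64(9.3)) (np.float64(10.0), np.float64(5.7)) (np.float64(1.5), np.float64(9.8)) (np.float64(-4.6), np.float64(6.8)) (np.float64(6.7), np.float64(8.9)) (np.float64(-0.3), np.float64(8.4)) (np.float64(-6.3), np.float64(5.3)) (np.float64(4.0), np.float64(10.4)) (np.float64(-2.6), np.float64(9.0)) (np.floa
[... 3216 characters left out ...]
 np.float64(9.0)) (np.float64(-4.7), np.float64(8.6)) (np.float64(3.0), np.float64(9.7)) (np.float64(-6.4), np.float64(8.8)) (np.float64(1.4), np.float64(10.5)) (np.float64(-8.1), np.float64(7.6)) (np.float64(-0.3), np.float64(10.2)) (np.float64(7.6), np.float64(5.1)) (np.float64(-1.9), np.float64(10.3)) (np.float64(4.3), np.float64(9.1)) (np.float64(-5.2), np.float64(9.9)) (np.float64(1.0), np.float64(10.0)) (np.float64(9.0), np.float64(0.1)) (np.float64(-0.6), np.float64(9.2)) (np.float64(7.2), np.float64(6.5)) (np.float64(-2.3), np.float64(10.5)) (np.float64(5.6), np.float64(8.3)) (np.float64(-4.0), np.float64(10.2)) (np.float64(0.7), np.float64(11.0)) (np.float64(-4.1), np.float64(10.6))
```

>>> step_arm(
  rot=[
    [0, 0, 0.034],
    [0, 0, 0.034],
    [0, 0, 0.034],
    [0, 0, 0.034],
    [0, 0, 0.034],
  ],
  slide=[
    [3.0, -3.0, -3],
    [6, -6, -6],
    [8.3, -7.4, -9],
    [8.3, -7.4, -12],
    [8.3, -7.4, -14],
  ],
  grip=[0.6, 0.6, 0.6, 0.6, 0.6],
  squeeze=60,
)

```text
t: 2.9
tool_pos: [0.5064, 0.1727, 0.1194]
ee_rot: [[-0.002, -0.101, -0.995], [-0.001, -0.995, 0.101], [-1.0, 0.001, 0.002]]
wrist_force: [0.1, 0.1, -0.6]
opening: 0.598
```

>>> step_arm(
  rot=[
    [0, 0, 0],
    [0, 0, 0],
    [0, 0, 0],
    [0, 0, 0],
  ],
  slide=[
    [0, 0, -2.5],
    [0, 0, -5],
    [0, 0, -6.9],
    [0, 0, -6.9],
  ],
  grip=[0.6, 0.6, 0.6, 0.6],
)

```text
t: 3.3
tool_pos: [0.5045, 0.1735, 0.0498]
ee_rot: [[-0.005, -0.099, -0.995], [-0.002, -0.995, 0.099], [-1.0, 0.002, 0.005]]
wrist_force: [-0.7, -0.8, -0.2]
opening: 0.601
```

>>> step_arm(
  rot=[
    [0, 0, 0],
    [0, 0, 0],
    [0, 0, 0],
    [0, 0, 0],
    [0, 0, 0],
  ],
  slide=[
    [0, 0, 0],
    [0, 0, 0],
    [0, 0, 0],
    [0, 0, 0],
    [0, 0, 0],
  ],
  grip=[0, 0, 0, 0, 0],
)

```text
t: 3.8
tool_pos: [0.5079, 0.1766, 0.0546]
ee_rot: [[0.004, -0.096, -0.995], [0.0, -0.995, 0.096], [-1.0, -0.001, -0.004]]
wrist_force: [-1.0, -0.3, 5.9]
opening: 0.208
```

>>> step_arm(
  rot=[
    [0, 0, 0],
    [0, 0, 0],
    [0, 0, 0],
    [0, 0, 0.07],
    [0, 0, 0.14],
  ],
  slide=[
    [0, 0, 2],
    [0, 0, 5],
    [0, -1, 8],
    [0, -5, 8],
    [0, -9, 8],
  ],
  grip=[0, 0, 0, 0, 0],
)

```text
t: 4.3
tool_pos: [0.5066, 0.0859, 0.1336]
ee_rot: [[0.002, 0.05, -0.999], [-0.001, -0.999, -0.05], [-1.0, 0.001, -0.002]]
wrist_force: [0.7, -0.7, -3.4]
opening: 0.207
```

>>> step_arm(
  rot=[
    [0, 0, 0],
    [0, 0, 0],
    [0, 0, 0],
    [0, 0, 0],
    [0, 0, 0],
  ],
  slide=[
    [-0.4, -4, 0],
    [-0.9, -8.5, 0],
    [-0.9, -8.5, -3],
    [-0.9, -8.5, -6],
    [-0.9, -8.5, -6],
  ],
  grip=[0, 0, 0, 0, 0],
)

```text
t: 4.8
tool_pos: [0.4926, 0.0015, 0.0672]
ee_rot: [[-0.011, 0.043, -0.999], [0.001, -0.999, -0.043], [-1.0, -0.002, 0.011]]
wrist_force: [-1.5, -0.3, -3.4]
opening: 0.2
```

```bash
python3 - <<'E'
from snap import *
s,c=snap("w3"); print(s["ee_rot"].round(3).tolist())
t=ctrl.camera("top"); a=c["pixels"][:,:,::-1]; b=cv2.resize(t["pixels"][130:250,160:340,::-1],None,fx=2.6,fy=2.6,interpolation=cv2.INTER_CUBIC)
a=cv2.resize(a,None,fx=.5,fy=.5); o=np.zeros((512,480,3),np.uint8); o[:200,:320]=a; o[200:200+b.shape[0],:b.shape[1]]=b; cv2.imwrite("pics/v3.png",o)
E
```

```text
t 4.8 tcp [0.4926 0.0015 0.0672] q [-0.15 -0.1   2.05 -0.    1.2   1.38] F [-1.5 -0.3 -3.4] open 0.2
[[-0.011, 0.043, -0.999], [0.001, -0.999, -0.043], [-1.0, -0.002, 0.011]]
```

View pics/v3.png

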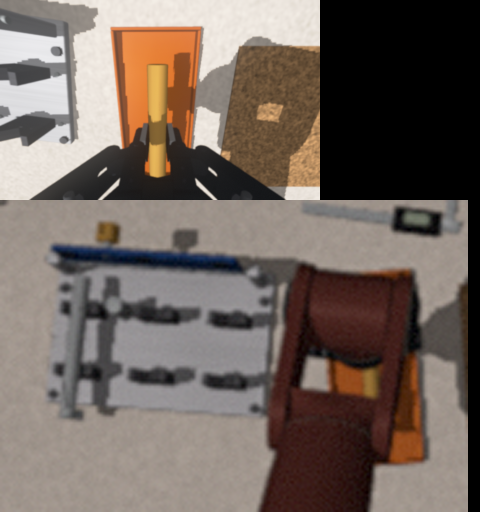

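>>> step_arm(
  rot=[
    [0, 0, 0],
    [0, 0, 0],
    [0, 0, 0],
    [0, 0, 0],
    [0, 0, 0],
  ],
  slide=[
    [0.4, 0, -2],
    [0.4, 0, -4],
    [0.4, 0, -5.2],
    [0.4, 0, -5.6],
    [0.4, 0, -5.6],
  ],
  grip=[0, 0, 0, 0, 0],
)

```text
t: 5.4
tool_pos: [0.5016, 0.0016, 0.0168]
ee_rot: [[0.0, 0.044, -0.999], [-0.0, -0.999, -0.044], [-1.0, 0.0, -0.0]]
wrist_force: [-0.7, 0.9, -2.4]
opening: 0.197
```

>>> step_arm(
  rot=[
    [0, 0, 0],
    [0, 0, 0],
    [0, 0, 0],
  ],
  slide=[
    [0, 0, -0.4],
    [0, 0, -0.7],
    [0, 0, -0.7],
  ],
  grip=[0, 0, 0],
)

```text
t: 5.7
tool_pos: [0.5013, 0.0014, 0.0094]
ee_rot: [[0.0, 0.044, -0.999], [-0.0, -0.999, -0.044], [-1.0, 0.0, -0.0]]
wrist_force: [0.1, 0.3, -2.9]
opening: 0.209
```

>>> step_arm(
  rot=[
    [0, 0, 0],
    [0, 0, 0],
    [0, 0, 0],
  ],
  slide=[
    [0, 0, -0.1],
    [0, 0, -0.2],
    [0, 0, -0.2],
  ],
  grip=[0, 0, 0],
)

```text
t: 6.0
tool_pos: [0.5016, 0.0014, 0.0087]
ee_rot: [[-0.001, 0.044, -0.999], [-0.0, -0.999, -0.044], [-1.0, 0.0, 0.001]]
wrist_force: [-4.5, 0.5, 6.9]
opening: 0.204
```

>>> step_arm(
  rot=[
    [0, 0, 0],
    [0, 0, 0],
    [0, 0, 0],
    [0, 0, 0],
    [0, 0, 0],
  ],
  slide=[
    [0, 0, 0],
    [0, 0, 0],
    [0, 0, 0],
    [0, 0, 3],
    [0, 0, 7],
  ],
  grip=[0.5, 0.5, 0.5, 0.5, 0.5],
)

```text
t: 6.5
tool_pos: [0.499, 0.0017, 0.0755]
ee_rot: [[-0.006, 0.044, -0.999], [0.001, -0.999, -0.044], [-1.0, -0.001, 0.006]]
wrist_force: [-0.3, 0.4, 0.6]
opening: 0.5
```

>>> step_arm(
  rot=[
    [0, 0, 0],
    [0, 0, 0.05],
    [0, 0, 0.1],
    [0, 0, 0.1],
    [0, 0, 0.1],
  ],
  slide=[
    [-2, -4, 3],
    [-3, -9, 4],
    [-4, -14, 4],
    [-5, -19, 4],
    [-6, -24, 4],
  ],
  grip=[0.7, 0.7, 0.7, 0.7, 0.7],
)

```text
t: 7.0
tool_pos: [0.4424, -0.2324, 0.118]
ee_rot: [[0.001, 0.143, -0.99], [-0.001, -0.99, -0.143], [-1.0, 0.001, -0.001]]
wrist_force: [1.0, 0.2, -0.4]
opening: 0.702
```

>>> step_arm(
  rot=[
    [0, 0, 0],
    [0, 0, 0],
    [0, 0, 0],
    [0, 0, 0],
  ],
  slide=[
    [-2, -4, 0],
    [-4, -9, 0],
    [-4, -10.5, 0],
    [-4, -10.5, 0],
  ],
  grip=[0.7, 0.7, 0.7, 0.7],
)

```text
t: 7.4
tool_pos: [0.4025, -0.3377, 0.1177]
ee_rot: [[0.001, 0.14, -0.99], [-0.001, -0.99, -0.14], [-1.0, 0.001, -0.001]]
wrist_force: [0.0, 1.3, -0.4]
opening: 0.701
```

```bash
python3 snap.py w4
```

```text
t 7.4 tcp [ 0.4025 -0.3377  0.1177] q [-0.84 -0.09  1.95  0.    1.28  0.59] F [ 0.   1.3 -0.4] open 0.701
```

View pics/w4.png

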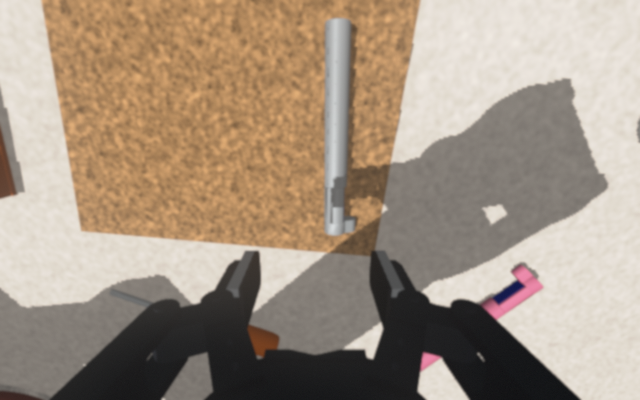

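The steel bar on the mat runs from (340,20) to (335,233), dog to the right at (350,226). The pink look-alike is at (500,290).

```bash
cat >> h.py <<'E'
def bar(c,b,v0,v1,z,name=""):
    """steel bar in pixel box b, shaft rows v0..v1, centre-line height z: per-row mid of silhouette -> axis"""
    H,S,V=hsv(c); m=big(box((S<70)&(V>60),*b)); v,u=np.nonzero(m)
    mid=np.array([[(u[v==r].min()+u[v==r].max())/2,r] for r in range(v0,v1)])
    o=-c["R"].T@c["t"]; r=np.c_[mid,np.ones(len(mid))]@np.linalg.inv(c["K"]).T@c["R"]; q=(o+r*((z-o[2])/r[:,2])[:,None])[:,:2]
    w=np.linalg.svd(q-q.mean(0),full_matrices=False)[2][0]; w*=np.sign(w[0])
    p=plane(c,m,z)[:,:2]; pr=(p-q.mean(0))@w
    f,e=pr.min(),pr.max(); og=q.mean(0)+w*((f+e)/2+.016)
    print(name,"yaw",np.degrees(np.arctan2(w[1],w[0])).round(2),"len",(e-f).round(4),"origin",og.round(4)); return og,w
E
python3 - <<'E'
from h import *
c=dict(np.load("w4.npz")); bar(c,(315,8,365,245),30,170,.013,"mat bar")
E
```

```text
mat bar yaw 8.31 len 0.1784 origin [ 0.4769 -0.3456]
```

>>> step_arm(
  rot=[
    [0, 0, 0],
    [0, 0, 0],
    [0, 0, 0],
    [0, 0, 0],
    [0, 0, 0],
  ],
  slide=[
    [3.5, -0.4, -1],
    [7.5, -0.8, -3],
    [7.5, -0.8, -6.5],
    [7.5, -0.8, -9],
    [7.5, -0.8, -10.6],
  ],
  grip=[0.7, 0.7, 0.7, 0.7, 0.7],
)

```text
t: 7.95
tool_pos: [0.4777, -0.3403, 0.0085]
ee_rot: [[-0.003, 0.146, -0.989], [0.003, -0.989, -0.146], [-1.0, -0.004, 0.002]]
wrist_force: [-0.4, 0.6, -0.3]
opening: 0.698
```

>>> step_arm(
  rot=[
    [0, 0, 0],
    [0, 0, 0],
  ],
  slide=[
    [0, 0, 0],
    [0, 0, 0],
  ],
  grip=[0.7, 0.7],
)

```text
t: 8.15
tool_pos: [0.4785, -0.343, 0.012]
ee_rot: [[0.001, 0.144, -0.99], [-0.0, -0.99, -0.144], [-1.0, 0.0, -0.001]]
wrist_force: [0.0, -1.2, 1.2]
opening: 0.699
```

>>> step_arm(
  rot=[
    [0, 0, 0],
    [0, 0, 0],
    [0, 0, 0],
    [0, 0, 0],
    [0, 0, 0],
  ],
  slide=[
    [-0.1, -0.2, -0.3],
    [-0.1, -0.2, -0.55],
    [-0.1, -0.2, -0.55],
    [-0.1, -0.2, -0.55],
    [-0.1, -0.2, -0.55],
  ],
  grip=[0.7, 0.7, 0, 0, 0],
)

```text
t: 8.65
tool_pos: [0.477, -0.3458, 0.0065]
ee_rot: [[0.0, 0.143, -0.99], [-0.001, -0.99, -0.143], [-1.0, 0.001, -0.0]]
wrist_force: [-3.7, 2.6, 1.4]
opening: 0.208
```

>>> step_arm(
  rot=[
    [0, 0, 0],
    [0, 0, 0],
    [0, 0, 0],
    [0, 0, 0],
    [0, 0, 0],
  ],
  slide=[
    [0, 0, 0],
    [0, 0, 0],
    [0, 0, 0],
    [0, 0, 2],
    [0, 0, 4],
  ],
  grip=[0, 0, 0, 0, 0],
)

```text
t: 9.15
tool_pos: [0.4755, -0.3439, 0.0438]
ee_rot: [[-0.003, 0.143, -0.99], [0.003, -0.99, -0.143], [-1.0, -0.004, 0.003]]
wrist_force: [0.7, 0.6, -4.5]
opening: 0.204
```

>>> step_arm(
  rot=[
    [0, 0, 0],
    [0, 0, 0],
    [0, 0, -0.05],
    [0, 0, -0.1],
    [0, 0, -0.15],
  ],
  slide=[
    [0, 0, 4],
    [0, 2, 8],
    [0, 5, 11],
    [0, 9.5, 12],
    [0, 14, 12],
  ],
  grip=[0, 0, 0, 0, 0],
)

```text
t: 9.65
tool_pos: [0.4775, -0.2047, 0.1675]
ee_rot: [[0.003, -0.01, -1.0], [-0.001, -1.0, 0.01], [-1.0, 0.001, -0.003]]
wrist_force: [1.1, 0.6, -4.0]
opening: 0.209
```

>>> step_arm(
  rot=[
    [0, 0, -0.03],
    [0, 0, -0.06],
    [0, 0, -0.09],
    [0, 0, -0.09],
    [0, 0, -0.09],
  ],
  slide=[
    [0, 4.5, 0],
    [0, 9, 0],
    [0, 13.5, 0],
    [0, 18, 0],
    [0, 22.5, 0],
  ],
  grip=[0, 0, 0, 0, 0],
)

```text
t: 10.15
tool_pos: [0.4756, 0.0215, 0.1642]
ee_rot: [[-0.002, -0.096, -0.995], [0.001, -0.995, 0.096], [-1.0, -0.0, 0.002]]
wrist_force: [1.1, 0.8, -3.3]
opening: 0.204
```

>>> step_arm(
  rot=[
    [0, 0, 0],
    [0, 0, 0],
    [0, 0, 0],
    [0, 0, 0],
    [0, 0, 0],
  ],
  slide=[
    [0.5, 4.5, 0],
    [1, 9, 0],
    [2, 13, 0],
    [3, 15.5, 0],
    [3, 15.5, 0],
  ],
  grip=[0, 0, 0, 0, 0],
)

```text
t: 10.65
tool_pos: [0.5064, 0.1773, 0.1643]
ee_rot: [[-0.002, -0.092, -0.996], [0.001, -0.996, 0.092], [-1.0, -0.001, 0.002]]
wrist_force: [-1.0, -1.6, -3.0]
opening: 0.208
```

```bash
cat > st.py <<'E'
from h import *
from rig import ctrl
from scipy.spatial.transform import Rotation as Ro
V={1:np.array([.506,.1765,.06]),2:np.array([.5148,.2655,.06]),3:np.array([.523,.355,.06])}; YAW=np.radians(-5.4)
W=np.array([np.cos(YAW),np.sin(YAW),0]); L=np.array([-np.sin(YAW),np.cos(YAW),0])
def st():
    s=ctrl.read_state(); R=s["ee_rot"]; x=R[:,0]
    # lean: + means tool body leans to jig +y ; yaw of jaw-normal (tool -z) 
    print("t %.2f"%s["t"],"tcp",s["tool_pos"].round(4),"lean %.1f"%np.degrees(np.arctan2(-x@L,-x[2])),"pitch %.1f"%np.degrees(np.arcsin(x@W)),"baryaw %.2f"%np.degrees(np.arctan2(-R[1,2],-R[0,2])),"q",s["qpos"].round(2),"F",s["wrist_force"].round(1),"M",s["moment"].round(2),"op %.3f"%s["opening"]); return s
def goto(P,lean,off,yaw=None):
    """print slide (cm) and rotvec (rad) taking the tool so that the point `off` m behind the TCP is at P, leaned (deg, + to jig +y)"""
    s=ctrl.read_state(); a=np.radians(lean)
    w=W if yaw is None else np.array([np.cos(yaw),np.sin(yaw),0]); l=np.array([-w[1],w[0],0])
    x=-(np.cos(a)*np.array([0,0,1])+np.sin(a)*l); z=-w; y=np.cross(z,x); R=np.c_[x,y,z]
    rv=Ro.from_matrix(R@s["ee_rot"].T).as_rotvec(); tcp=np.array(P)+x*off
    print("lean",lean,"rot",rv.round(3).tolist(),"slide",((tcp-s["tool_pos"])*100).round(2).tolist())
if __name__=="__main__": st()
E
python3 - <<'E'
from st import *
st()
for l in (20,40): goto(V[1]+[0,0,.06],l,.0065)
E
```

```text
t 10.65 tcp [0.5064 0.1773 0.1643] lean -0.0 pitch -0.1 baryaw -5.28 q [ 0.2  -0.11  1.88  0.    1.37  1.86] F [-1.  -1.6 -3. ] M [-0.06 -0.03 -0.03] op 0.208
lean 20 rot [-0.348, 0.03, -0.002] slide [-0.06, -0.31, -5.04]
lean 40 rot [-0.696, 0.063, -0.001] slide [-0.08, -0.5, -4.92]
```

>>> step_arm(
  rot=[
    [-0.12, 0.01, 0],
    [-0.24, 0.02, 0],
    [-0.35, 0.03, 0],
    [-0.35, 0.03, 0],
  ],
  slide=[
    [0, 0, 0],
    [0, 0, 0],
    [0, -0.2, 0],
    [0, -0.3, 0],
  ],
  grip=[0, 0, 0, 0],
)

```text
t: 11.05
tool_pos: [0.5056, 0.1725, 0.1633]
ee_rot: [[-0.033, -0.087, -0.996], [-0.344, -0.934, 0.093], [-0.939, 0.345, 0.001]]
wrist_force: [-0.6, -0.1, -4.2]
opening: 0.203
```

```bash
python3 - <<'E'
from st import *
st()
for l in (40,50): goto(V[1]+[0,0,.06],l,.0065)
E
```

```text
t 11.05 tcp [0.5056 0.1725 0.1633] lean 20.2 pitch -0.0 baryaw -5.33 q [ 0.35  0.02  1.8  -0.32  1.49  2.07] F [-0.6 -0.1 -4.2] M [ 0.36 -0.1   0.04] op 0.203
lean 40 rot [-0.344, 0.032, -0.001] slide [-0.0, -0.01, -4.83]
lean 50 rot [-0.518, 0.048, -0.001] slide [-0.01, -0.09, -4.75]
```

>>> step_arm(
  rot=[
    [-0.13, 0.012, 0],
    [-0.26, 0.024, 0],
    [-0.39, 0.036, 0],
    [-0.43, 0.04, 0],
    [-0.43, 0.04, 0],
  ],
  slide=[
    [0, 0, -1],
    [0, 0, -4],
    [0, 0, -7],
    [0, -0.05, -9],
    [0, -0.05, -9.2],
  ],
  grip=[0, 0, 0, 0, 0],
)

```text
t: 11.55
tool_pos: [0.5036, 0.1695, 0.0685]
ee_rot: [[-0.07, -0.063, -0.996], [-0.704, -0.704, 0.094], [-0.707, 0.707, 0.005]]
wrist_force: [-0.3, -0.1, -2.9]
opening: 0.205
```

>>> step_arm(
  rot=[
    [0, 0, 0],
    [0, 0, 0],
  ],
  slide=[
    [0, 0, 0],
    [0, 0, 0],
  ],
  grip=[0, 0],
)

```text
t: 11.75
tool_pos: [0.5082, 0.1708, 0.076]
ee_rot: [[-0.061, -0.073, -0.995], [-0.701, -0.707, 0.095], [-0.711, 0.703, -0.008]]
wrist_force: [-0.0, -0.2, -3.5]
opening: 0.21
```

```bash
python3 - <<'E'
from st import *
st(); goto(V[1],45,.0065)
from snap import snap
snap("w5")
E
```

```text
t 11.75 tcp [0.5082 0.1708 0.076 ] lean 44.7 pitch 0.3 baryaw -5.45 q [ 0.49  0.33  1.72 -0.63  1.59  2.32] F [-0.  -0.2 -3.5] M [ 0.73 -0.18  0.01] op 0.210
lean 45 rot [-0.005, 0.008, 0.001] slide [-0.26, 0.12, -2.06]
t 11.75 tcp [0.5082 0.1708 0.076 ] q [ 0.49  0.33  1.72 -0.63  1.59  2.32] F [-0.  -0.2 -3.5] open 0.21
```

View pics/w5.png

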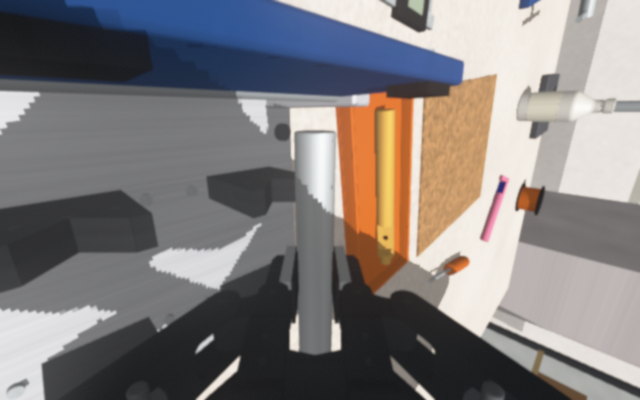

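The wrist view shows the held bar at (315,240) leaning over v1, with the brass already lying in the tray at (386,185). I lower it into v1.

>>> step_arm(
  rot=[
    [0, 0.004, 0],
    [0, 0.008, 0],
    [0, 0.008, 0],
    [0, 0.008, 0],
    [0, 0.008, 0],
  ],
  slide=[
    [-0.15, 0.1, -0.5],
    [-0.25, 0.1, -1.0],
    [-0.25, 0.1, -1.5],
    [-0.25, 0.1, -1.7],
    [-0.25, 0.1, -1.7],
  ],
  grip=[0, 0, 0, 0, 0],
)

```text
t: 12.3
tool_pos: [0.5041, 0.1719, 0.0563]
ee_rot: [[-0.069, -0.063, -0.996], [-0.703, -0.705, 0.093], [-0.708, 0.706, 0.004]]
wrist_force: [0.7, 0.3, -3.4]
opening: 0.204
```

```bash
python3 - <<'E'
from st import *
st(); goto(V[1],45,.0065)
E
```

```text
t 12.30 tcp [0.5041 0.1719 0.0563] lean 44.9 pitch -0.2 baryaw -5.36 q [ 0.5   0.36  1.72 -0.62  1.57  2.33] F [ 0.7  0.3 -3.4] M [ 0.72 -0.17 -0.01] op 0.204
lean 45 rot [-0.001, -0.004, -0.001] slide [0.15, 0.0, -0.09]
```

>>> step_arm(
  rot=[
    [0, 0, 0],
    [0, 0, 0],
    [0, 0, 0],
  ],
  slide=[
    [0.05, 0, -0.2],
    [0.1, 0, -0.2],
    [0.1, 0, -0.2],
  ],
  grip=[0, 0, 0],
)

```text
t: 12.6
tool_pos: [0.5052, 0.1721, 0.0554]
ee_rot: [[-0.07, -0.064, -0.996], [-0.703, -0.705, 0.095], [-0.708, 0.707, 0.004]]
wrist_force: [-3.9, 1.9, 0.8]
opening: 0.206
```

>>> step_arm(
  rot=[
    [0, 0, 0],
    [0, 0, 0],
    [0, 0, 0],
  ],
  slide=[
    [0, 0, -0.1],
    [0, 0, -0.15],
    [0, 0, -0.15],
  ],
  grip=[0, 0, 0],
)

```text
t: 12.9
tool_pos: [0.5052, 0.1721, 0.0554]
ee_rot: [[-0.07, -0.065, -0.995], [-0.704, -0.704, 0.095], [-0.707, 0.708, 0.003]]
wrist_force: [-6.1, 1.7, 8.8]
opening: 0.205
```

```bash
python3 - <<'E'
from st import *
st(); goto(V[1],45,.0065)
E
```

```text
t 12.90 tcp [0.5052 0.1721 0.0554] lean 45.0 pitch -0.2 baryaw -5.46 q [ 0.5   0.37  1.72 -0.63  1.57  2.33] F [-6.1  1.7  8.8] M [-0.38  0.7  -0.83] op 0.205
lean 45 rot [0.0, -0.003, 0.001] slide [0.03, -0.02, 0.01]
```

>>> step_arm(
  rot=[
    [0, 0, 0],
    [0, 0, 0],
    [0, 0, 0],
    [0, 0, 0],
    [0, 0, 0],
  ],
  slide=[
    [0, 0, 0],
    [0, 0, 0],
    [0, 0, 0],
    [0.1, 1.5, 1.5],
    [0.4, 4, 4],
  ],
  grip=[0.45, 0.45, 0.45, 0.45, 0.45],
)

```text
t: 13.4
tool_pos: [0.5079, 0.2106, 0.0916]
ee_rot: [[-0.073, -0.062, -0.995], [-0.704, -0.703, 0.095], [-0.706, 0.708, 0.008]]
wrist_force: [0.8, -0.8, 0.0]
opening: 0.45
```

>>> step_arm(
  rot=[
    [0.12, -0.01, 0],
    [0.25, -0.025, 0],
    [0.38, -0.035, 0],
    [0.51, -0.05, 0],
    [0.64, -0.06, 0],
  ],
  slide=[
    [0, 1, 2],
    [0, 0, 4],
    [-0.1, -2, 6],
    [-0.3, -3.5, 7],
    [-0.4, -4.5, 7],
  ],
  grip=[0.6, 0.6, 0.6, 0.6, 0.6],
)

```text
t: 13.9
tool_pos: [0.5071, 0.1669, 0.1668]
ee_rot: [[-0.008, -0.091, -0.996], [-0.134, -0.987, 0.091], [-0.991, 0.134, -0.004]]
wrist_force: [0.1, -0.3, -0.4]
opening: 0.599
```

>>> step_arm(
  rot=[
    [0.13, -0.012, 0],
    [0.26, -0.025, 0],
    [0.39, -0.037, 0],
    [0.52, -0.05, 0],
    [0.65, -0.06, 0],
  ],
  slide=[
    [0, 0, 0],
    [0, 0, 0],
    [0, 0, 0],
    [0, 0, 0],
    [0, 0, 0],
  ],
  grip=[0.6, 0.6, 0.6, 0.6, 0.6],
)

```text
t: 14.4
tool_pos: [0.506, 0.1665, 0.1644]
ee_rot: [[0.046, -0.078, -0.996], [0.491, -0.866, 0.09], [-0.87, -0.494, -0.001]]
wrist_force: [-0.8, -0.8, -0.8]
opening: 0.599
```

```bash
python3 - <<'E'
from st import *
from snap import snap
st(); s,c=snap("w6")
# roll profile: blue pixels and dog
def prof(c,o,name):
    P=cloud(c); d=P-o; X=d@W*1000; Y=d@L*1000; Z=d[...,2]*1000
    f=(X<-64)&(X>-84)&(np.hypot(Y,Z)<12); 
    H,S,Vv=hsv(c); b=f&(H>95)&(H<135)&(S>80)
    print(name,"flat zone pts",f.sum(),"blue",b.sum())
    if b.sum()>20: 
        y,z=Y[b],Z[b]; e=np.linalg.svd(np.c_[y-y.mean(),z-z.mean()],full_matrices=False)[2][1]; e*=np.sign(e@[y.mean(),z.mean()]); print(" flat normal deg from up (+ to +y) %.1f"%np.degrees(np.arctan2(e[0],e[1])),"dist %.1f"%(e@[y.mean(),z.mean()]),"centroid ang %.1f"%np.degrees(np.arctan2(y.mean(),z.mean())))
    g=(X<-88)&(X>-104)&(np.hypot(Y,Z)>13)&(np.hypot(Y,Z)<23)&(Z>-14); print(" dog pts",g.sum(),"ang %.1f"%np.degrees(np.arctan2(np.median(Y[g]),np.median(Z[g]))) if g.sum() else "")
prof(c,V[1],"v1"); prof(c,V[3],"v3")
E
```

```text
t 14.40 tcp [0.506  0.1665 0.1644] lean -29.6 pitch -0.0 baryaw -5.19 q [-0.09 -0.18  2.01  0.53  1.34  1.44] F [-0.8 -0.8 -0.8] M [-0.24  0.08  0.02] op 0.599
t 14.4 tcp [0.506  0.1665 0.1644] q [-0.09 -0.18  2.01  0.53  1.34  1.44] F [-0.8 -0.8 -0.8] open 0.599
v1 flat zone pts 240 blue 111
 flat normal deg from up (+ to +y) -61.8 dist 5.4 centroid ang -16.3
 dog pts 100 ang -41.4
v3 flat zone pts 198 blue 0
 dog pts 41 ang -113.4
```

View pics/w6.png

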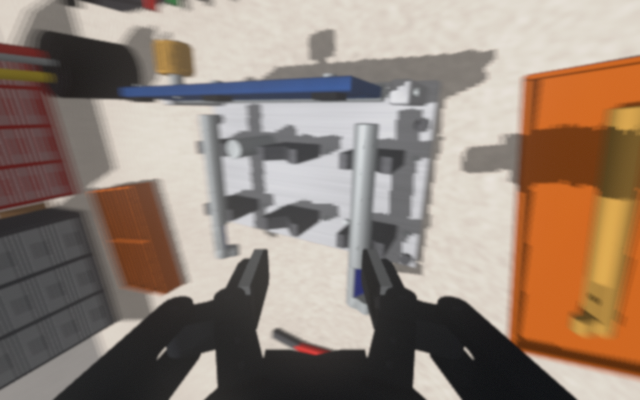

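The view shows the bar in v1 with its blue flat partly visible at (358,285), and the brass lying in the tray. The plane fit puts the flat 61.8° toward −y, as expected. I regrasp at a lean of −30°.

```bash
python3 - <<'E'
from st import *
goto(V[1],-30,-.05); goto(V[1],-30,.010)
E
```

```text
lean -30 rot [0.006, -0.004, -0.001] slide [-0.12, -1.3, -5.83]
lean -30 rot [0.006, -0.004, -0.001] slide [0.16, 1.69, -11.02]
```

>>> step_arm(
  rot=[
    [0, 0, 0],
    [0, 0, 0],
    [0, 0, 0],
    [0, 0, 0],
    [0, 0, 0],
  ],
  slide=[
    [-0.1, -1.3, -3],
    [-0.1, -1.3, -5.8],
    [0, 0, -8],
    [0.16, 1.7, -11],
    [0.16, 1.7, -11],
  ],
  grip=[0.6, 0.6, 0.6, 0.6, 0.6],
)

```text
t: 14.95
tool_pos: [0.5033, 0.1851, 0.0489]
ee_rot: [[0.033, -0.081, -0.996], [0.487, -0.869, 0.087], [-0.873, -0.488, 0.011]]
wrist_force: [-1.2, 0.5, 0.7]
opening: 0.603
```

>>> step_arm(
  rot=[
    [0, 0, 0],
    [0, 0, 0],
    [0, 0, 0],
    [0, 0, 0],
    [0, 0, 0],
  ],
  slide=[
    [0, 0, 0],
    [0, 0, 0],
    [0, 0, 0],
    [0, 0, 0],
    [0, 0, 0],
  ],
  grip=[0.6, 0, 0, 0, 0],
)

```text
t: 15.45
tool_pos: [0.5088, 0.1817, 0.0549]
ee_rot: [[0.046, -0.077, -0.996], [0.484, -0.871, 0.09], [-0.874, -0.486, -0.003]]
wrist_force: [-0.7, -9.2, 2.6]
opening: 0.212
```

```bash
python3 - <<'E'
from st import *
st();goto(V[1],-30,.010); print(ctrl.read_state()["ee_rot"][:,0]@(V[1]-ctrl.read_state()["tool_pos"]))
E
```

```text
t 15.45 tcp [0.5088 0.1817 0.0549] lean -29.1 pitch 0.0 baryaw -5.17 q [-0.06 -0.01  2.06  0.56  1.14  1.35] F [-0.7 -9.2  2.6] M [-1.37  0.17  0.08] op 0.212
lean -30 rot [0.016, 0.001, -0.004] slide [-0.23, -0.02, -0.36]
-0.007084881519301771
```

>>> step_arm(
  rot=[
    [0, 0, 0],
    [-0.134, 0.0127, 0],
    [-0.268, 0.0254, 0],
    [-0.402, 0.038, 0],
    [-0.536, 0.0507, 0],
  ],
  slide=[
    [0, 0, 0.8],
    [0, -0.1, 1],
    [0, -0.2, 1],
    [0, -0.3, 1],
    [0, -0.37, 1],
  ],
  grip=[0, 0, 0, 0, 0],
)

```text
t: 15.95
tool_pos: [0.5078, 0.1802, 0.0653]
ee_rot: [[-0.004, -0.093, -0.996], [-0.031, -0.995, 0.093], [-1.0, 0.031, 0.001]]
wrist_force: [0.3, -0.1, -3.8]
opening: 0.206
```

>>> step_arm(
  rot=[
    [-0.134, 0.0127, 0],
    [-0.268, 0.0254, 0],
    [-0.402, 0.038, 0],
    [-0.536, 0.0507, 0],
    [-0.536, 0.0507, 0],
  ],
  slide=[
    [0, -0.1, 0],
    [-0.05, -0.2, 0],
    [-0.05, -0.3, 0],
    [-0.07, -0.36, 0],
    [-0.07, -0.36, 0],
  ],
  grip=[0, 0, 0, 0, 0],
)

```text
t: 16.45
tool_pos: [0.5054, 0.1788, 0.0616]
ee_rot: [[-0.055, -0.073, -0.996], [-0.533, -0.841, 0.092], [-0.845, 0.535, 0.008]]
wrist_force: [-1.0, 0.3, -4.1]
opening: 0.204
```

```bash
python3 - <<'E'
from st import *
st();goto(V[1]+W*.0028,32.7,.0071)
E
```

```text
t 16.45 tcp [0.5054 0.1788 0.0616] lean 32.4 pitch -0.3 baryaw -5.25 q [ 0.44  0.25  1.78 -0.48  1.45  2.24] F [-1.   0.3 -4.1] M [ 0.59 -0.13  0.02] op 0.204
lean 32.7 rot [-0.006, -0.007, -0.003] slide [0.3, -0.64, -0.76]
```

>>> step_arm(
  rot=[
    [-0.006, -0.004, 0],
    [-0.006, -0.004, 0],
    [-0.006, -0.004, 0],
    [-0.006, -0.004, 0],
  ],
  slide=[
    [0.1, -0.4, 0],
    [0.1, -0.6, 0],
    [0.1, -0.6, -0.2],
    [0.1, -0.6, -0.2],
  ],
  grip=[0, 0, 0, 0],
)

```text
t: 16.85
tool_pos: [0.5074, 0.1699, 0.0618]
ee_rot: [[-0.051, -0.081, -0.995], [-0.537, -0.838, 0.096], [-0.842, 0.539, -0.0]]
wrist_force: [-0.3, -0.1, -3.6]
opening: 0.211
```

```bash
python3 - <<'E'
from st import *
st();goto(V[1]+W*.0028,32.7,.0071)
E
```

```text
t 16.85 tcp [0.5074 0.1699 0.0618] lean 32.6 pitch -0.0 baryaw -5.49 q [ 0.43  0.24  1.79 -0.49  1.44  2.24] F [-0.3 -0.1 -3.6] M [ 0.52 -0.07 -0.02] op 0.211
lean 32.7 rot [-0.001, 0.0, 0.002] slide [0.11, 0.25, -0.78]
```

>>> step_arm(
  rot=[
    [0, 0, 0],
    [0, 0, 0],
    [0, 0, 0],
    [0, 0, 0],
  ],
  slide=[
    [0.1, 0.2, -0.4],
    [0.1, 0.2, -0.6],
    [0.1, 0.2, -0.7],
    [0.1, 0.2, -0.7],
  ],
  grip=[0, 0, 0, 0],
)

```text
t: 17.25
tool_pos: [0.5083, 0.1726, 0.0545]
ee_rot: [[-0.051, -0.079, -0.996], [-0.538, -0.837, 0.094], [-0.841, 0.541, 0.0]]
wrist_force: [-1.2, -1.8, -2.8]
opening: 0.209
```

```bash
python3 - <<'E'
from st import *
st();goto(V[1]+W*.0028,32.7,.0071)
E
```

```text
t 17.25 tcp [0.5083 0.1726 0.0545] lean 32.7 pitch -0.0 baryaw -5.40 q [ 0.43  0.26  1.78 -0.49  1.43  2.25] F [-1.2 -1.8 -2.8] M [ 0.26 -0.04 -0.12] op 0.209
lean 32.7 rot [0.001, -0.001, 0.0] slide [0.02, -0.02, -0.04]
```

Nearly touching. I press down 1.5 mm more, release, back out along the tool axis and look at the angle.

>>> step_arm(
  rot=[
    [0, 0, 0],
    [0, 0, 0],
    [0, 0, 0],
  ],
  slide=[
    [0, 0, -0.1],
    [0, 0, -0.15],
    [0, 0, -0.15],
  ],
  grip=[0, 0, 0],
)

```text
t: 17.55
tool_pos: [0.5084, 0.1726, 0.0542]
ee_rot: [[-0.051, -0.08, -0.995], [-0.539, -0.837, 0.095], [-0.841, 0.541, 0.0]]
wrist_force: [-3.1, 0.1, 5.5]
opening: 0.208
```

>>> step_arm(
  rot=[
    [0, 0, 0],
    [0, 0, 0],
    [0, 0, 0],
    [0, 0, 0],
    [0, 0, 0],
  ],
  slide=[
    [0, 0, 0],
    [0, 0, 0],
    [0, 0, 0],
    [0.1, 1.2, 1.8],
    [0.3, 3.5, 5],
  ],
  grip=[0.45, 0.45, 0.45, 0.45, 0.45],
)

```text
t: 18.05
tool_pos: [0.5092, 0.2062, 0.1005]
ee_rot: [[-0.057, -0.077, -0.995], [-0.54, -0.836, 0.095], [-0.84, 0.543, 0.006]]
wrist_force: [0.5, 0.7, -0.6]
opening: 0.452
```

>>> step_arm(
  rot=[
    [0.13, -0.012, 0],
    [0.26, -0.024, 0],
    [0.39, -0.036, 0],
    [0.52, -0.05, 0],
    [0.57, -0.054, 0],
  ],
  slide=[
    [-1, 1, 3],
    [-3, 1, 6],
    [-5, 1, 8],
    [-6, 2, 9],
    [-6, 2, 9],
  ],
  grip=[0.6, 0.6, 0.6, 0.6, 0.6],
)

```text
t: 18.55
tool_pos: [0.4518, 0.228, 0.1962]
ee_rot: [[0.007, -0.094, -0.996], [0.007, -0.996, 0.094], [-1.0, -0.008, -0.006]]
wrist_force: [0.0, -0.0, -0.2]
opening: 0.598
```

```bash
cat > prof.py <<'E'
from st import *
from snap import snap
def prof(c,o,name):
    P=cloud(c); d=P-o; X=d@W*1000; Y=d@L*1000; Z=d[...,2]*1000
    f=(X<-62)&(X>-86)&(np.hypot(Y,Z)<12)
    H,S,Vv=hsv(c); b=f&(H>95)&(H<135)&(S>80)
    r=(abs(X)<75)&(X>-55)&(abs(Y)<11)&(Z>5)&(Z<13)
    e_=(abs(Y)<8)&(X>-115)&(X<90)&(Z>-2)&(Z<23)
    print(name,"blue",b.sum(),"top z %.1f"%np.percentile(Z[r],95),"mid y %.1f"%np.median(Y[r]),"X ends",np.percentile(X[e_],[.5,99.5]).round(1))
    if b.sum()>20:
        y,z=Y[b],Z[b]; e=np.linalg.svd(np.c_[y-y.mean(),z-z.mean()],full_matrices=False)[2][1]; e*=np.sign(e@[y.mean(),z.mean()]+1e-9)
        print(" normal from up (+ to +y) %.1f"%np.degrees(np.arctan2(e[0],e[1])),"dist %.1f"%(e@[y.mean(),z.mean()]),"flat X",np.percentile(X[b],[1,99]).round(1),"Y",np.percentile(y,[2,98]).round(1))
    g=(X<-88)&(X>-104)&(Z>13)&(Z<24)&(abs(Y)<15)
    if g.sum(): print(" dog pts",g.sum(),"Y",np.percentile(Y[g],[3,97]).round(1),"X",np.percentile(X[g],[2,98]).round(1),"Z",np.percentile(Z[g],90).round(1))
E
python3 - <<'E'
from prof import *
st(); s,c=snap("w7"); prof(c,V[1],"v1"); prof(c,V[3],"v3")
t=ctrl.camera("top"); prof(t,V[1],"v1 top")
goto(V[3],-40,-.06); goto(V[3],-40,.010)
E
```

```text
t 18.55 tcp [0.4518 0.228  0.1962] lean -0.4 pitch 0.3 baryaw -5.40 q [ 0.32 -0.22  1.93  0.    1.42  1.98] F [ 0.  -0.  -0.2] M [-0.05 -0.04 -0.01] op 0.598
t 18.55 tcp [0.4518 0.228  0.1962] q [ 0.32 -0.22  1.93  0.    1.42  1.98] F [ 0.  -0.  -0.2] open 0.598
v1 blue 358 top z 11.0 mid y 0.9 X ends [-100.   88.]
 normal from up (+ to +y) 0.9 dist 5.7 flat X [-85.6 -62.2] Y [-6.9  8.6]
 dog pts 162 Y [-4.5  6.3] X [-100.7  -88.8] Z 20.6
v3 blue 0 top z 11.0 mid y -1.8 X ends [-95.2  88.1]
v1 top blue 41 top z 12.3 mid y -0.4 X ends [-97.2  88.7]
 normal from up (+ to +y) -6.5 dist 5.6 flat X [-84.8 -62.3] Y [-8.2  7.7]
 dog pts 14 Y [-3.8  6.9] X [-98.3 -88.5] Z 23.1
lean -40 rot [0.693, -0.064, 0.002] slide [6.79, 8.98, -8.79]
lean -40 rot [0.693, -0.064, 0.002] slide [7.22, 13.46, -14.15]
```

View pics/w7.png

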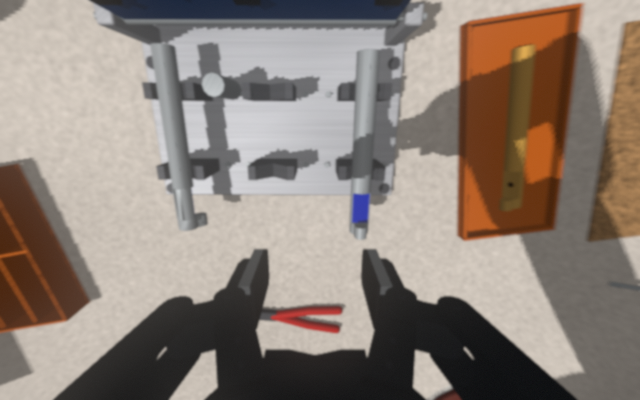

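The view shows v1's blue flat facing up at (360,207), with the dog behind it. v3's flat is still hidden, with its dog at (200,217), and the brass lies in the tray. Next I move v3 in two stages and check its axial offset first.

```bash
python3 - <<'E'
from st import *
c=dict(np.load("w7.npz")); P=cloud(c); Z=P[...,2]
for n,b,k in (("v3",(145,38,210,240),3),("v1",(345,45,385,245),1)):
    m=big(box((Z>.0635)&(Z<.085),*b)); q=P[m]-V[k]; X=q@W*1000; Y=q@L*1000
    print(n,"X",np.percentile(X,[.5,99.5]).round(1),"Y at rear/front",np.median(Y[X>30]).round(1),np.median(Y[X<-20]).round(1))
E
sed -i 's/\.523,\.355,/.5232,.354,/' st.py
```

```text
v3 X [-95.2  74.4] Y at rear/front -2.4 -2.2
v1 X [-100.   70.] Y at rear/front 0.9 1.3
```

>>> step_arm(
  rot=[
    [0.12, -0.01, 0],
    [0.25, -0.023, 0],
    [0.38, -0.035, 0],
    [0.5, -0.046, 0],
    [0.6, -0.056, 0],
  ],
  slide=[
    [2, 2, 0],
    [4, 4, 0],
    [6, 6, -1],
    [6.8, 8, -3],
    [6.8, 8.9, -5],
  ],
  grip=[0.6, 0.6, 0.6, 0.6, 0.6],
)

```text
t: 19.15
tool_pos: [0.5206, 0.3176, 0.1423]
ee_rot: [[0.054, -0.077, -0.996], [0.568, -0.817, 0.094], [-0.821, -0.571, -0.0]]
wrist_force: [-0.1, -0.5, -0.2]
opening: 0.598
```

>>> step_arm(
  rot=[
    [0.093, -0.008, 0],
    [0.093, -0.008, 0],
    [0.093, -0.008, 0],
    [0.093, -0.008, 0],
  ],
  slide=[
    [0, 0, -2],
    [0, 0, -3.8],
    [0, 0, -3.8],
    [0, 0, -3.8],
  ],
  grip=[0.6, 0.6, 0.6, 0.6],
)

```text
t: 19.55
tool_pos: [0.5196, 0.3173, 0.1052]
ee_rot: [[0.058, -0.072, -0.996], [0.639, -0.764, 0.093], [-0.767, -0.642, 0.001]]
wrist_force: [0.7, -0.1, 0.2]
opening: 0.598
```

```bash
python3 - <<'E'
from st import *
st();goto(V[3],-40,.01)
E
```

```text
t 19.55 tcp [0.5196 0.3173 0.1052] lean -39.9 pitch -0.1 baryaw -5.32 q [0.13 0.01 2.   0.78 1.1  1.44] F [ 0.7 -0.1  0.2] M [-0.28  0.03  0.02] op 0.598
lean -40 rot [0.001, -0.002, -0.001] slide [0.42, 4.31, -5.29]
```

>>> step_arm(
  rot=[
    [0, 0, 0],
    [0, 0, 0],
    [0, 0, 0],
    [0, 0, 0],
    [0, 0, 0],
  ],
  slide=[
    [0.15, 1.5, -1.9],
    [0.3, 3, -3.6],
    [0.42, 4.3, -5.3],
    [0.42, 4.3, -5.3],
    [0.42, 4.3, -5.3],
  ],
  grip=[0.6, 0.6, 0.6, 0.6, 0.6],
)

```text
t: 20.05
tool_pos: [0.5244, 0.3606, 0.0537]
ee_rot: [[0.06, -0.07, -0.996], [0.64, -0.763, 0.092], [-0.766, -0.643, -0.001]]
wrist_force: [-0.1, -0.3, 0.5]
opening: 0.6
```

>>> step_arm(
  rot=[
    [0, 0, 0],
    [0, 0, 0],
    [0, 0, 0],
    [0, 0, 0],
    [0, 0, 0],
  ],
  slide=[
    [0, 0, 0],
    [0, 0, 0],
    [0, 0, 0],
    [0, 0, 0],
    [0, 0, 0],
  ],
  grip=[0, 0, 0, 0, 0],
)

```text
t: 20.55
tool_pos: [0.5248, 0.3603, 0.0545]
ee_rot: [[0.061, -0.071, -0.996], [0.642, -0.761, 0.094], [-0.764, -0.645, -0.001]]
wrist_force: [-1.8, 1.0, 6.3]
opening: 0.211
```

```bash
python3 - <<'E'
from st import *
s=st();goto(V[3],-40,.01); print(s["ee_rot"].T@(V[3]-s["tool_pos"]))
E
```

```text
t 20.55 tcp [0.5248 0.3603 0.0545] lean -40.2 pitch 0.0 baryaw -5.40 q [0.2  0.13 1.97 0.83 0.99 1.41] F [-1.8  1.   6.3] M [0.43 0.21 0.14] op 0.211
lean -40 rot [-0.003, 0.001, -0.0] slide [-0.1, 0.01, -0.22]
[-0.0083145   0.00139037  0.00102364]
```

>>> step_arm(
  rot=[
    [0, 0, 0],
    [-0.14, 0.0133, 0],
    [-0.28, 0.0265, 0],
    [-0.42, 0.04, 0],
    [-0.56, 0.053, 0],
  ],
  slide=[
    [0, 0, 0.8],
    [0, -0.1, 1],
    [-0.1, -0.2, 1],
    [-0.2, -0.3, 1],
    [-0.3, -0.4, 1],
  ],
  grip=[0, 0, 0, 0, 0],
)

```text
t: 21.05
tool_pos: [0.5206, 0.3547, 0.0625]
ee_rot: [[0.013, -0.095, -0.995], [0.128, -0.987, 0.096], [-0.992, -0.128, -0.0]]
wrist_force: [-1.3, 0.3, -4.2]
opening: 0.207
```

>>> step_arm(
  rot=[
    [-0.14, 0.0133, 0],
    [-0.28, 0.0265, 0],
    [-0.42, 0.04, 0],
    [-0.57, 0.054, 0],
    [-0.57, 0.054, 0],
  ],
  slide=[
    [-0.1, -0.1, 0],
    [-0.15, -0.2, 0],
    [-0.2, -0.3, 0],
    [-0.34, -0.43, 0],
    [-0.34, -0.43, 0],
  ],
  grip=[0, 0, 0, 0, 0],
)

```text
t: 21.55
tool_pos: [0.5156, 0.353, 0.0588]
ee_rot: [[-0.043, -0.082, -0.996], [-0.424, -0.901, 0.093], [-0.905, 0.426, 0.004]]
wrist_force: [0.7, -0.6, -5.7]
opening: 0.206
```

>>> step_arm(
  rot=[
    [0, 0, 0],
    [0, 0, 0],
  ],
  slide=[
    [0, 0, -0.1],
    [0, 0, -0.2],
  ],
  grip=[0, 0],
)

```text
t: 21.75
tool_pos: [0.5172, 0.3506, 0.0599]
ee_rot: [[-0.042, -0.087, -0.995], [-0.42, -0.902, 0.096], [-0.907, 0.422, 0.001]]
wrist_force: [0.5, -0.7, -3.0]
opening: 0.205
```

```bash
python3 - <<'E'
from st import *
st();goto(V[3]-W*.0046,24.8,.0083)
E
```

```text
t 21.75 tcp [0.5172 0.3506 0.0599] lean 25.0 pitch -0.1 baryaw -5.52 q [ 0.62  0.41  1.54 -0.32  1.49  2.36] F [ 0.5 -0.7 -3. ] M [ 0.44 -0.06 -0.01] op 0.205
lean 24.8 rot [0.003, -0.001, 0.002] slide [0.11, 0.04, -0.75]
```

>>> step_arm(
  rot=[
    [0, 0, 0],
    [0, 0, 0],
    [0, 0, 0],
    [0, 0, 0],
  ],
  slide=[
    [0, 0, -0.4],
    [0.05, 0, -0.75],
    [0.05, 0, -0.9],
    [0.05, 0, -0.9],
  ],
  grip=[0, 0, 0, 0],
)

```text
t: 22.15
tool_pos: [0.519, 0.3524, 0.0544]
ee_rot: [[-0.038, -0.088, -0.995], [-0.418, -0.903, 0.096], [-0.908, 0.42, -0.002]]
wrist_force: [-2.8, 3.4, 6.2]
opening: 0.207
```

```bash
python3 - <<'E'
from st import *
st();goto(V[3]-W*.0046,24.8,.0083)
E
```

```text
t 22.15 tcp [0.519  0.3524 0.0544] lean 24.8 pitch 0.1 baryaw -5.52 q [ 0.62  0.42  1.53 -0.32  1.48  2.37] F [-2.8  3.4  6.2] M [ 0.19  0.38 -0.22] op 0.207
lean 24.8 rot [0.001, 0.002, 0.002] slide [-0.07, -0.15, -0.19]
```

>>> step_arm(
  rot=[
    [0, 0, 0],
    [0, 0, 0],
    [0, 0, 0],
    [0, 0, 0],
    [0, 0, 0],
  ],
  slide=[
    [0, 0, 0],
    [0, 0, 0],
    [0, 0, 0],
    [0.1, 1, 2.2],
    [0.2, 2.5, 5.4],
  ],
  grip=[0.45, 0.45, 0.45, 0.45, 0.45],
)

```text
t: 22.65
tool_pos: [0.518, 0.3745, 0.1024]
ee_rot: [[-0.047, -0.085, -0.995], [-0.425, -0.9, 0.096], [-0.904, 0.428, 0.006]]
wrist_force: [0.8, 0.5, 0.0]
opening: 0.447
```

>>> step_arm(
  rot=[
    [0.14, -0.013, 0],
    [0.28, -0.026, 0],
    [0.42, -0.04, 0],
    [0.56, -0.053, 0],
    [0.7, -0.066, 0],
  ],
  slide=[
    [0, 0, 2],
    [0, -1, 4],
    [0, -2, 6],
    [0, -3, 6],
    [0, -4, 6],
  ],
  grip=[0.6, 0.6, 0.6, 0.6, 0.6],
)

```text
t: 23.15
tool_pos: [0.5206, 0.3363, 0.1674]
ee_rot: [[0.028, -0.09, -0.996], [0.268, -0.959, 0.094], [-0.963, -0.269, -0.003]]
wrist_force: [0.2, -0.1, -1.5]
opening: 0.602
```

>>> step_arm(
  rot=[
    [0.14, -0.013, 0],
    [0.15, -0.014, 0],
    [0.15, -0.014, 0],
  ],
  slide=[
    [0.3, -1, 0],
    [0.3, -1, 0],
    [0.3, -1, 0],
  ],
  grip=[0.6, 0.6, 0.6],
)

```text
t: 23.45
tool_pos: [0.5225, 0.3252, 0.1642]
ee_rot: [[0.036, -0.089, -0.995], [0.402, -0.911, 0.096], [-0.915, -0.403, 0.003]]
wrist_force: [-0.2, 0.4, 0.5]
opening: 0.6
```

```bash
python3 - <<'E'
from prof import *
st(); s,c=snap("w8"); prof(c,V[3],"v3"); prof(c,V[1],"v1")
goto(V[3],-24,-.05); goto(V[3],-24,.01)
E
```

```text
t 23.45 tcp [0.5225 0.3252 0.1642] lean -23.8 pitch -0.1 baryaw -5.51 q [ 0.26 -0.04  1.86  0.42  1.2   1.8 ] F [-0.2  0.4  0.5] M [-0.22  0.   -0.02] op 0.600
t 23.45 tcp [0.5225 0.3252 0.1642] q [ 0.26 -0.04  1.86  0.42  1.2   1.8 ] F [-0.2  0.4  0.5] open 0.6
v3 blue 231 top z 10.9 mid y -0.5 X ends [-100.2   87.4]
 normal from up (+ to +y) -60.9 dist 3.9 flat X [-85.8 -62.4] Y [-5.8  0.9]
 dog pts 45 Y [-13.5  -8.1] X [-101.4  -89.6] Z 14.0
v1 blue 760 top z 11.0 mid y 1.6 X ends [-99.3  86.8]
 normal from up (+ to +y) 0.8 dist 5.7 flat X [-85.7 -62.2] Y [-7.5  8.4]
 dog pts 381 Y [-4.5  6.5] X [-100.6  -88.3] Z 20.5
lean -24 rot [0.003, -0.002, 0.0] slide [-0.14, 0.75, -5.92]
lean -24 rot [0.003, -0.002, 0.0] slide [0.09, 3.18, -11.4]
```

```bash
python3 - <<'E'
from st import *
goto(V[3],-30,-.05); goto(V[3],-30,.01)
E
```

```text
lean -30 rot [0.108, -0.012, 0.0] slide [-0.18, 0.28, -6.16]
lean -30 rot [0.108, -0.012, 0.0] slide [0.1, 3.27, -11.35]
```

>>> step_arm(
  rot=[
    [0.108, -0.012, 0],
    [0.108, -0.012, 0],
    [0.108, -0.012, 0],
    [0.108, -0.012, 0],
    [0.108, -0.012, 0],
  ],
  slide=[
    [-0.1, 0.3, -3.5],
    [-0.1, 0.3, -6],
    [0, 1.3, -8],
    [0.1, 2.3, -9.7],
    [0.1, 3.25, -11.3],
  ],
  grip=[0.6, 0.6, 0.6, 0.6, 0.6],
)

```text
t: 24.0
tool_pos: [0.5235, 0.3609, 0.0512]
ee_rot: [[0.046, -0.079, -0.996], [0.499, -0.862, 0.091], [-0.866, -0.501, -0.0]]
wrist_force: [-0.2, -0.4, -1.0]
opening: 0.6
```

>>> step_arm(
  rot=[
    [0, 0, 0],
    [0, 0, 0],
    [0, 0, 0],
    [0, 0, 0],
    [0, 0, 0],
  ],
  slide=[
    [0, 0, 0],
    [0, 0, 0],
    [0, 0, 0],
    [0, 0, 0],
    [0, 0, 0],
  ],
  grip=[0.6, 0.6, 0, 0, 0],
)

```text
t: 24.5
tool_pos: [0.5246, 0.3594, 0.0538]
ee_rot: [[0.049, -0.081, -0.996], [0.501, -0.86, 0.094], [-0.864, -0.503, -0.002]]
wrist_force: [-0.5, 0.4, 3.3]
opening: 0.205
```

>>> step_arm(
  rot=[
    [0, 0, 0],
    [0, 0, 0],
  ],
  slide=[
    [0, 0, 0],
    [0, 0, 0],
  ],
  grip=[0, 0],
)

```text
t: 24.7
tool_pos: [0.5246, 0.3594, 0.0537]
ee_rot: [[0.049, -0.081, -0.996], [0.501, -0.86, 0.094], [-0.864, -0.503, -0.002]]
wrist_force: [-1.2, 0.9, 5.9]
opening: 0.208
```

```bash
python3 - <<'E'
from st import *
s=st();goto(V[3],-30,.01); print(s["ee_rot"].T@(V[3]-s["tool_pos"]))
E
```

```text
t 24.70 tcp [0.5246 0.3594 0.0537] lean -30.2 pitch 0.1 baryaw -5.41 q [0.27 0.13 1.92 0.6  0.98 1.62] F [-1.2  0.9  5.9] M [0.39 0.22 0.03] op 0.208
lean -30 rot [-0.003, 0.002, 0.0] slide [-0.1, -0.04, -0.24]
[-0.00816945  0.0016041   0.00090677]
```

>>> step_arm(
  rot=[
    [0, 0, 0],
    [-0.132, 0.0125, 0],
    [-0.264, 0.025, 0],
    [-0.397, 0.0375, 0],
    [-0.529, 0.05, 0],
  ],
  slide=[
    [0, 0, 0.8],
    [0, -0.1, 1],
    [0, -0.2, 1],
    [0, -0.3, 1],
    [0, -0.4, 1],
  ],
  grip=[0, 0, 0, 0, 0],
)

```text
t: 25.2
tool_pos: [0.5235, 0.354, 0.0621]
ee_rot: [[-0.0, -0.095, -0.995], [-0.013, -0.995, 0.095], [-1.0, 0.013, -0.001]]
wrist_force: [-0.4, 0.6, -4.1]
opening: 0.207
```

>>> step_arm(
  rot=[
    [-0.132, 0.0125, 0],
    [-0.264, 0.025, 0],
    [-0.397, 0.0375, 0],
    [-0.529, 0.05, 0],
    [-0.529, 0.05, 0],
  ],
  slide=[
    [0, -0.1, 0],
    [-0.05, -0.2, 0],
    [-0.08, -0.3, 0],
    [-0.08, -0.43, 0],
    [-0.08, -0.43, 0],
  ],
  grip=[0, 0, 0, 0, 0],
)

```text
t: 25.7
tool_pos: [0.5211, 0.3517, 0.0581]
ee_rot: [[-0.051, -0.076, -0.996], [-0.512, -0.854, 0.091], [-0.857, 0.515, 0.004]]
wrist_force: [-0.1, 0.2, -4.4]
opening: 0.207
```

>>> step_arm(
  rot=[
    [0, 0, 0],
    [0, 0, 0],
  ],
  slide=[
    [0, 0, -0.1],
    [0, 0, -0.2],
  ],
  grip=[0, 0],
)

```text
t: 25.9
tool_pos: [0.5229, 0.3499, 0.06]
ee_rot: [[-0.049, -0.082, -0.995], [-0.508, -0.856, 0.095], [-0.86, 0.511, 0.0]]
wrist_force: [0.2, 0.7, -2.6]
opening: 0.206
```

```bash
python3 - <<'E'
from st import *
st();goto(V[3]+W*.0005,30.7,.0082)
E
```

```text
t 25.90 tcp [0.5229 0.3499 0.06  ] lean 30.7 pitch -0.0 baryaw -5.44 q [ 0.64  0.47  1.48 -0.39  1.57  2.38] F [ 0.2  0.7 -2.6] M [ 0.54 -0.08  0.01] op 0.206
lean 30.7 rot [0.0, -0.0, 0.001] slide [0.04, -0.01, -0.71]
```

>>> step_arm(
  rot=[
    [0, 0, 0],
    [0, 0, 0],
    [0, 0, 0],
    [0, 0, 0],
  ],
  slide=[
    [0, 0, -0.4],
    [0, 0, -0.75],
    [0, 0, -0.9],
    [0, 0, -0.9],
  ],
  grip=[0, 0, 0, 0],
)

```text
t: 26.3
tool_pos: [0.5242, 0.3515, 0.0544]
ee_rot: [[-0.046, -0.083, -0.995], [-0.507, -0.856, 0.095], [-0.86, 0.509, -0.003]]
wrist_force: [-1.7, 2.9, 5.7]
opening: 0.205
```

```bash
python3 - <<'E'
from st import *
st();goto(V[3]+W*.0005,30.7,.0082)
E
```

```text
t 26.30 tcp [0.5242 0.3515 0.0544] lean 30.6 pitch 0.1 baryaw -5.44 q [ 0.64  0.48  1.48 -0.39  1.56  2.39] F [-1.7  2.9  5.7] M [ 0.1   0.22 -0.14] op 0.205
lean 30.7 rot [-0.001, 0.003, 0.001] slide [-0.09, -0.17, -0.15]
```

Seated, so I release, back out, and look from above at the same viewpoint as before (w7).

>>> step_arm(
  rot=[
    [0, 0, 0],
    [0, 0, 0],
    [0, 0, 0],
    [0, 0, 0],
    [0, 0, 0],
  ],
  slide=[
    [0, 0, 0],
    [0, 0, 0],
    [0, 0, 0],
    [0.1, 1.2, 2],
    [0.3, 3.3, 5.3],
  ],
  grip=[0.45, 0.45, 0.45, 0.45, 0.45],
)

```text
t: 26.8
tool_pos: [0.5239, 0.3813, 0.1009]
ee_rot: [[-0.055, -0.079, -0.995], [-0.514, -0.853, 0.096], [-0.856, 0.517, 0.006]]
wrist_force: [0.6, 0.6, -0.5]
opening: 0.451
```

>>> step_arm(
  rot=[
    [0.13, -0.012, 0],
    [0.26, -0.024, 0],
    [0.39, -0.036, 0],
    [0.53, -0.05, 0],
    [0.53, -0.05, 0],
  ],
  slide=[
    [-2, -2, 3],
    [-4, -5, 6],
    [-6, -9, 8],
    [-8, -12, 9],
    [-8, -12, 9],
  ],
  grip=[0.6, 0.6, 0.6, 0.6, 0.6],
)

```text
t: 27.3
tool_pos: [0.443, 0.2585, 0.1952]
ee_rot: [[0.002, -0.1, -0.995], [-0.004, -0.995, 0.1], [-1.0, 0.003, -0.002]]
wrist_force: [0.4, 0.7, -0.8]
opening: 0.599
```

>>> step_arm(
  rot=[
    [0, 0, 0],
    [0, 0, 0],
  ],
  slide=[
    [0, 0, 0],
    [0, 0, 0],
  ],
  grip=[0.6, 0.6],
)

```text
t: 27.5
tool_pos: [0.4462, 0.2641, 0.1937]
ee_rot: [[-0.001, -0.093, -0.996], [-0.006, -0.996, 0.093], [-1.0, 0.006, 0.001]]
wrist_force: [0.4, 0.7, -0.3]
opening: 0.601
```

```bash
python3 - <<'E'
from prof import *
st(); s,c=snap("w9"); prof(c,V[3],"v3"); prof(c,V[1],"v1")
P=cloud(c); Z=P[...,2]
# leaf and screw: points above 82 mm
d=P-V[2]; X=d@W*1000; Y=d@L*1000
k=(X>70)&(X<140)&(abs(Y)<120)&(Z>.08); print("leaf/screw X",np.percentile(X[k],[2,50,98]).round(1),"Z max",np.percentile(Z[k],[2,50,99]).round(4))
H,S,Vv=hsv(c); b=k&(H>12)&(H<28)&(S>110); print("screw head",b.sum(),np.percentile(X[b],[5,50,95]).round(1),np.percentile(Y[b],[5,50,95]).round(1),np.percentile(Z[b],[5,50,95]).round(4)) if b.sum() else None
b=k&(H>100)&(H<130)&(S>80); print("leaf",b.sum(),np.percentile(X[b],[2,50,98]).round(1),np.percentile(Y[b],[2,98]).round(1),np.percentile(Z[b],[2,50,98]).round(4))
E
```

```text
t 27.50 tcp [0.4462 0.2641 0.1937] lean 0.3 pitch -0.0 baryaw -5.36 q [ 0.39 -0.18  1.9  -0.    1.43  2.06] F [ 0.4  0.7 -0.3] M [-0.   -0.01 -0.05] op 0.601
t 27.5 tcp [0.4462 0.2641 0.1937] q [ 0.39 -0.18  1.9  -0.    1.43  2.06] F [ 0.4  0.7 -0.3] open 0.601
v3 blue 363 top z 11.0 mid y -0.0 X ends [-100.3   87.8]
 normal from up (+ to +y) 6.2 dist 5.9 flat X [-85.8 -62.1] Y [-5.8  9.8]
 dog pts 176 Y [-2.9  7.9] X [-100.9  -89.1] Z 20.4
v1 blue 373 top z 10.9 mid y 1.5 X ends [-99.8  87.8]
 normal from up (+ to +y) 0.1 dist 5.7 flat X [-85.8 -62.5] Y [-7.6  8.4]
 dog pts 171 Y [-3.9  6.6] X [-100.7  -88.9] Z 20.6
leaf/screw X [84.5 87.9 89.5] Z max [0.0802 0.0839 0.0925]
leaf 583 [87.7 88.3 88.8] [-100.2   85.7] [0.0872 0.0899 0.0929]
```

View pics/w9.png

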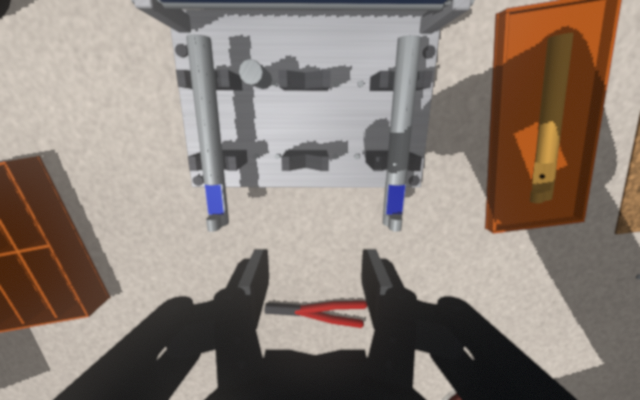

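The view shows both blue flats up, at (214,198) and (395,198). v3 reads +6° past upright, while v1 reads 0–1°. I correct v3 by −6°.

```bash
python3 - <<'E'
from st import *
goto(V[3]+[0,-.001,0],3,-.05); goto(V[3]+[0,-.001,0],3,.01)
E
```

```text
lean 3 rot [-0.046, 0.003, -0.001] slide [7.72, 9.11, -8.35]
lean 3 rot [-0.046, 0.003, -0.001] slide [7.69, 8.8, -14.34]
```

>>> step_arm(
  rot=[
    [-0.046, 0.003, 0],
    [-0.046, 0.003, 0],
    [-0.046, 0.003, 0],
    [-0.046, 0.003, 0],
    [-0.046, 0.003, 0],
  ],
  slide=[
    [3, 3.5, -2],
    [6, 7, -4],
    [7.7, 9.1, -7],
    [7.7, 8.9, -11],
    [7.7, 8.8, -14.2],
  ],
  grip=[0.6, 0.6, 0.6, 0.6, 0.6],
)

```text
t: 28.05
tool_pos: [0.5225, 0.3537, 0.0475]
ee_rot: [[-0.007, -0.09, -0.996], [-0.053, -0.994, 0.091], [-0.999, 0.054, 0.002]]
wrist_force: [-0.3, -1.3, -0.6]
opening: 0.599
```

>>> step_arm(
  rot=[
    [0, 0, 0],
    [0, 0, 0],
    [0, 0, 0],
    [0, 0, 0],
    [0, 0, 0],
  ],
  slide=[
    [0, 0, 0],
    [0, 0, 0],
    [0, 0, 0],
    [0, 0, 0],
    [0, 0, 0],
  ],
  grip=[0.6, 0.6, 0, 0, 0],
)

```text
t: 28.55
tool_pos: [0.5249, 0.3552, 0.0555]
ee_rot: [[0.002, -0.095, -0.996], [-0.043, -0.995, 0.094], [-0.999, 0.042, -0.006]]
wrist_force: [0.6, 7.5, 1.0]
opening: 0.207
```

>>> step_arm(
  rot=[
    [0, 0, 0],
    [0, 0, 0],
  ],
  slide=[
    [0, 0, 0],
    [0, 0, 0],
  ],
  grip=[0, 0],
)

```text
t: 28.75
tool_pos: [0.5249, 0.3552, 0.0555]
ee_rot: [[0.003, -0.094, -0.996], [-0.043, -0.995, 0.094], [-0.999, 0.042, -0.007]]
wrist_force: [0.4, 8.0, -0.5]
opening: 0.21
```

```bash
python3 - <<'E'
from st import *
s=st();print(s["ee_rot"].T@(V[3]-s["tool_pos"]))
E
```

```text
t 28.75 tcp [0.5249 0.3552 0.0555] lean 2.4 pitch 0.4 baryaw -5.41 q [ 0.49  0.25  1.7  -0.04  1.21  2.18] F [ 0.4  8.  -0.5] M [ 1.4  -0.15 -0.06] op 0.210
[-0.0044498   0.00151984  0.00151243]
```

>>> step_arm(
  rot=[
    [0, 0, 0],
    [0, 0, 0],
    [0.108, -0.01, 0],
    [0.108, -0.01, 0],
    [0.108, -0.01, 0],
  ],
  slide=[
    [0, 0, 0.5],
    [0, 0, 0.8],
    [0, 0.05, 0.8],
    [0, 0.05, 0.8],
    [0, 0.05, 0.8],
  ],
  grip=[0, 0, 0, 0, 0],
)

```text
t: 29.25
tool_pos: [0.5228, 0.3514, 0.0602]
ee_rot: [[0.006, -0.095, -0.996], [0.055, -0.994, 0.095], [-0.998, -0.055, -0.001]]
wrist_force: [0.4, -0.7, -3.2]
opening: 0.209
```

```bash
python3 - <<'E'
from st import *
s=st();goto(V[3]+W*.001,-3.8,.0045)
E
```

```text
t 29.25 tcp [0.5228 0.3514 0.0602] lean -3.2 pitch 0.1 baryaw -5.44 q [0.45 0.2  1.75 0.05 1.16 2.1 ] F [ 0.4 -0.7 -3.2] M [-0.05 -0.09  0.  ] op 0.209
lean -3.8 rot [0.011, -0.0, 0.001] slide [0.14, 0.28, -0.47]
```

>>> step_arm(
  rot=[
    [0.011, 0, 0],
    [0.011, 0, 0],
    [0.011, 0, 0],
    [0.011, 0, 0],
    [0.011, 0, 0],
  ],
  slide=[
    [0.1, 0.25, 0],
    [0.1, 0.25, -0.3],
    [0.1, 0.25, -0.5],
    [0.1, 0.25, -0.6],
    [0.1, 0.25, -0.6],
  ],
  grip=[0, 0, 0, 0, 0],
)

```text
t: 29.75
tool_pos: [0.5246, 0.356, 0.0553]
ee_rot: [[0.008, -0.093, -0.996], [0.07, -0.993, 0.094], [-0.998, -0.071, -0.001]]
wrist_force: [-1.6, 4.6, 3.7]
opening: 0.203
```

```bash
python3 - <<'E'
from st import *
s=st();goto(V[3]+W*.001,-3.8,.0045)
E
```

```text
t 29.75 tcp [0.5246 0.356  0.0553] lean -4.0 pitch 0.1 baryaw -5.38 q [0.45 0.21 1.75 0.07 1.14 2.09] F [-1.6  4.6  3.7] M [0.62 0.13 0.02] op 0.203
lean -3.8 rot [-0.004, 0.002, -0.0] slide [-0.04, -0.18, 0.02]
```

>>> step_arm(
  rot=[
    [0, 0, 0],
    [0, 0, 0],
    [0, 0, 0],
    [0, 0, 0],
    [0, 0, 0],
  ],
  slide=[
    [0, 0, 0],
    [0, 0, 0],
    [0, 0, 0],
    [0, -0.1, 2.2],
    [0, -0.3, 6],
  ],
  grip=[0.45, 0.45, 0.45, 0.45, 0.45],
)

```text
t: 30.25
tool_pos: [0.5211, 0.3499, 0.11]
ee_rot: [[-0.002, -0.094, -0.996], [0.063, -0.994, 0.094], [-0.998, -0.063, 0.007]]
wrist_force: [0.2, 0.4, -0.5]
opening: 0.45
```

>>> step_arm(
  rot=[
    [0, 0, 0],
    [-0.07, 0.007, 0],
    [-0.07, 0.007, 0],
    [-0.07, 0.007, 0],
    [-0.07, 0.007, 0],
  ],
  slide=[
    [-2, -2, 4],
    [-5, -5, 7],
    [-8, -9, 8],
    [-8, -9, 8],
    [-8, -9, 8],
  ],
  grip=[0.6, 0.6, 0.6, 0.6, 0.6],
)

```text
t: 30.75
tool_pos: [0.4434, 0.2609, 0.1941]
ee_rot: [[0.0, -0.095, -0.995], [-0.002, -0.995, 0.095], [-1.0, 0.002, -0.0]]
wrist_force: [1.5, -0.6, -0.4]
opening: 0.603
```

```bash
python3 - <<'E'
from prof import *
st(); s,c=snap("w10"); prof(c,V[3],"v3"); prof(c,V[1],"v1")
# leaf from scene/top clouds
for n in ("top","scene"):
    t=ctrl.camera(n); P=cloud(t); H,S,Vv=hsv(t); d=P-(V[2]*[1,1,0]); X=d@W*1000;Y=d@L*1000;Z=d[...,2]*1000
    r=(X>60)&(X<160)&(abs(Y)<125)&(Z>70)
    for nm,b in (("leaf",r&(H>100)&(H<130)&(S>80)),("head",r&(H>12)&(H<28)&(S>90))):
        if b.sum(): print(n,nm,b.sum(),*(np.percentile(q[b],[2,50,98]).round(0).tolist() for q in(X,Y,Z)))
E
```

```text
t 30.75 tcp [0.4434 0.2609 0.1941] lean 0.1 pitch 0.0 baryaw -5.45 q [ 0.39 -0.19  1.91 -0.    1.43  2.05] F [ 1.5 -0.6 -0.4] M [0.01 0.01 0.04] op 0.603
t 30.75 tcp [0.4434 0.2609 0.1941] q [ 0.39 -0.19  1.91 -0.    1.43  2.05] F [ 1.5 -0.6 -0.4] open 0.603
v3 blue 380 top z 11.0 mid y -0.2 X ends [-100.4   87.9]
 normal from up (+ to +y) -1.3 dist 5.8 flat X [-85.7 -62.4] Y [-6.3  9.2]
 dog pts 174 Y [-4.5  6. ] X [-101.1  -89.4] Z 20.5
v1 blue 376 top z 10.9 mid y 1.5 X ends [-99.8  87.9]
 normal from up (+ to +y) 0.3 dist 5.6 flat X [-85.2 -62.2] Y [-7.3  8.2]
 dog pts 173 Y [-4.5  6.5] X [-100.8  -88.9] Z 20.7
top leaf 336 [88.0, 92.0, 97.0] [-104.0, -6.0, 96.0] [92.0, 130.0, 143.0]
top head 55 [108.0, 117.0, 127.0] [33.0, 42.0, 55.0] [128.0, 138.0, 143.0]
scene leaf 704 [90.0, 97.0, 100.0] [-101.0, -7.0, 100.0] [92.0, 130.0, 141.0]
scene head 114 [98.0, 118.0, 129.0] [32.0, 45.0, 56.0] [113.0, 137.0, 143.0]
```

Both flats are now within about 1° of up, and both bars are within 1 mm axially. Next is the leaf: I shut the fingers, go over and behind it at jig y ≈ −10, and push its back face forward and down along the arc.

```bash
cat >> st.py <<'E'
def J(x,y,z): return V[2]*[1,1,0]+W*x/1000+L*y/1000+np.array([0,0,z/1000])
def arc(phi,y=-10,r=50,lead=0):
    a=np.radians(phi); c=np.array([92-r*np.cos(a)+(4-lead)*np.sin(a)+11,78+r*np.sin(a)+(4-lead)*np.cos(a)]); return J(c[0],y,c[1])
E
python3 - <<'E'
from st import *
p=ctrl.read_state()["tool_pos"]
for P in (J(60,-10,185),J(125,-10,185),J(125,-10,122)): print("goto",((P-p)*100).round(1).tolist())
p0=J(125,-10,122)
for f in (95,80,65,50,38,26,15,6,0): print(f,((arc(f,lead=2)-p0)*100).round(2).tolist())
E
```

```text
goto [12.9, -1.2, -0.8]
goto [19.4, -1.8, -0.8]
goto [19.4, -1.8, -7.1]
95 [-1.56, 0.15, 0.56]
80 [-2.86, 0.27, 0.56]
65 [-4.11, 0.39, 0.22]
50 [-5.24, 0.5, -0.44]
38 [-5.99, 0.57, -1.16]
26 [-6.58, 0.62, -2.03]
15 [-6.95, 0.66, -2.91]
6 [-7.12, 0.67, -3.68]
0 [-7.17, 0.68, -4.2]
```

>>> step_arm(
  rot=[
    [0, 0, 0],
    [0, 0, 0],
    [0, 0, 0],
    [0, 0, 0],
    [0, 0, 0],
  ],
  slide=[
    [4, -0.4, 0],
    [8, -0.8, 0],
    [12, -1.2, 0],
    [16, -1.5, 0],
    [19.4, -1.8, 0],
  ],
  grip=[0, 0, 0, 0, 0],
)

```text
t: 31.4
tool_pos: [0.6402, 0.2438, 0.1919]
ee_rot: [[-0.003, -0.094, -0.996], [-0.003, -0.996, 0.094], [-1.0, 0.003, 0.002]]
wrist_force: [-0.2, 0.7, 0.8]
opening: -0.001
```

>>> step_arm(
  rot=[
    [0, 0, 0],
    [0, 0, 0],
    [0, 0, 0],
    [0, 0, 0],
    [0, 0, 0],
  ],
  slide=[
    [0, 0, 0],
    [0, 0, -2],
    [0, 0, -5],
    [0, 0, -7.1],
    [0, 0, -7.1],
  ],
  grip=[0, 0, 0, 0, 0],
)

```text
t: 31.9
tool_pos: [0.6345, 0.2435, 0.117]
ee_rot: [[-0.01, -0.093, -0.996], [-0.005, -0.996, 0.093], [-1.0, 0.005, 0.01]]
wrist_force: [-0.3, 0.3, -1.5]
opening: -0.004
```

>>> step_arm(
  rot=[
    [0, 0, 0],
    [0, 0, 0],
    [0, 0, 0],
    [0, 0, 0],
    [0, 0, 0],
  ],
  slide=[
    [-0.8, 0.1, 0.3],
    [-1.6, 0.15, 0.55],
    [-2.2, 0.2, 0.6],
    [-2.9, 0.27, 0.55],
    [-2.9, 0.27, 0.55],
  ],
  grip=[0, 0, 0, 0, 0],
)

```text
t: 32.4
tool_pos: [0.6089, 0.2469, 0.1304]
ee_rot: [[0.002, -0.093, -0.996], [-0.001, -0.996, 0.093], [-1.0, 0.001, -0.002]]
wrist_force: [1.4, 0.5, 1.1]
opening: 0.001
```

```bash
cat > lf.py <<'E'
from st import *
def leaf(n="scene"):
    t=ctrl.camera(n); P=cloud(t); H,S,Vv=hsv(t); d=P-(V[2]*[1,1,0]); X=d@W*1000;Y=d@L*1000;Z=d[...,2]*1000
    r=(X>15)&(X<160)&(abs(Y)<125)&(Z>70)
    for nm,b in (("leaf",r&(H>100)&(H<130)&(S>80)),("head",r&(H>12)&(H<28)&(S>90)&(Y>20)&(Y<70))):
        if b.sum(): print(n,nm,b.sum(),*(np.percentile(q[b],[2,50,98]).round(0).tolist() for q in(X,Y,Z)))
    return t
if __name__=="__main__":
    s=st(); leaf(); d=s["tool_pos"]-V[2]*[1,1,0]; print("tcp jig",(d@W*1000).round(1),(d@L*1000).round(1),(d[2]*1000).round(1))
E
python3 lf.py
```

```text
t 32.40 tcp [0.6089 0.2469 0.1304] lean 0.0 pitch 0.1 baryaw -5.36 q [ 0.27  0.2   1.62 -0.    1.32  1.94] F [1.4 0.5 1.1] M [ 0.11 -0.23  0.  ] op 0.001
scene leaf 815 [77.0, 89.0, 108.0] [-102.0, 2.0, 101.0] [89.0, 117.0, 205.0]
scene head 126 [86.0, 105.0, 116.0] [31.0, 44.0, 56.0] [109.0, 140.0, 148.0]
tcp jig 95.4 -9.7 130.4
```

>>> step_arm(
  rot=[
    [0, 0, 0],
    [0, 0, 0],
    [0, 0, 0],
    [0, 0, 0],
    [0, 0, 0],
  ],
  slide=[
    [-0.6, 0.06, -0.15],
    [-1.25, 0.12, -0.34],
    [-1.8, 0.18, -0.65],
    [-2.4, 0.23, -1.0],
    [-2.8, 0.27, -1.4],
  ],
  grip=[0, 0, 0, 0, 0],
)

```text
t: 32.95
tool_pos: [0.5797, 0.2493, 0.114]
ee_rot: [[-0.002, -0.094, -0.996], [-0.002, -0.996, 0.094], [-1.0, 0.002, 0.002]]
wrist_force: [0.1, 0.8, 3.2]
opening: 0.002
```

>>> step_arm(
  rot=[
    [0, 0, 0],
    [0, 0, 0],
    [0, 0, 0],
    [0, 0, 0],
    [0, 0, 0],
  ],
  slide=[
    [-0.35, 0.03, -0.35],
    [-0.6, 0.06, -0.75],
    [-0.9, 0.08, -1.2],
    [-1.1, 0.1, -1.65],
    [-1.3, 0.12, -2.1],
  ],
  grip=[0, 0, 0, 0, 0],
)

```text
t: 33.45
tool_pos: [0.5672, 0.2502, 0.0925]
ee_rot: [[-0.002, -0.094, -0.996], [-0.002, -0.996, 0.094], [-1.0, 0.002, 0.002]]
wrist_force: [-0.5, 1.7, 2.6]
opening: -0.004
```

```bash
python3 lf.py
```

```text
t 33.45 tcp [0.5672 0.2502 0.0925] lean 0.1 pitch -0.1 baryaw -5.39 q [ 0.3   0.16  1.73 -0.    1.25  1.96] F [-0.5  1.7  2.6] M [ 0.15 -0.01 -0.01] op -0.004
scene leaf 1484 [38.0, 66.0, 86.0] [-103.0, 4.0, 102.0] [80.0, 88.0, 149.0]
scene head 91 [43.0, 56.0, 67.0] [32.0, 44.0, 55.0] [112.0, 121.0, 179.0]
tcp jig 53.6 -10.3 92.5
```

Now I press the last 10 mm down gently, watching the force.

>>> step_arm(
  rot=[
    [0, 0, 0],
    [0, 0, 0],
    [0, 0, 0],
    [0, 0, 0],
    [0, 0, 0],
  ],
  slide=[
    [0, 0, -0.4],
    [0, 0, -0.7],
    [0, 0, -0.9],
    [0, 0, -1.1],
    [0, 0, -1.1],
  ],
  grip=[0, 0, 0, 0, 0],
)

```text
t: 34.0
tool_pos: [0.5679, 0.25, 0.0821]
ee_rot: [[-0.001, -0.094, -0.996], [-0.003, -0.996, 0.094], [-1.0, 0.003, 0.0]]
wrist_force: [-1.5, 0.3, 2.5]
opening: 0.0
```

>>> step_arm(
  rot=[
    [0, 0, 0],
    [0, 0, 0],
    [0, 0, 0],
  ],
  slide=[
    [0, 0, -0.1],
    [0, 0, -0.2],
    [0, 0, -0.2],
  ],
  grip=[0, 0, 0],
)

```text
t: 34.3
tool_pos: [0.5679, 0.2501, 0.082]
ee_rot: [[-0.001, -0.094, -0.996], [-0.003, -0.996, 0.094], [-1.0, 0.003, 0.001]]
wrist_force: [-5.8, -1.3, 10.6]
opening: 0.004
```

```bash
python3 lf.py
```

```text
t 34.30 tcp [0.5679 0.2501 0.082 ] lean 0.2 pitch -0.1 baryaw -5.38 q [ 0.3   0.18  1.74 -0.    1.23  1.96] F [-5.8 -1.3 10.6] M [-0.33  1.01  0.03] op 0.004
scene leaf 1363 [37.0, 66.0, 86.0] [-103.0, 6.0, 102.0] [76.0, 82.0, 140.0]
scene head 76 [35.0, 51.0, 67.0] [34.0, 47.0, 56.0] [97.0, 110.0, 170.0]
tcp jig 54.3 -10.4 82.0
```

The leaf stops level with its top at 82 mm. I lift, move over the screw at jig (42,45), and unwind the wrist 4.5 rad so the screw can be turned in one stroke.

>>> step_arm(
  rot=[
    [0, 0, 0],
    [0, 0, 0],
    [0, 0, 0.1],
    [0, 0, 0.25],
    [0, 0, 0.4],
  ],
  slide=[
    [0, 0, 3],
    [0, 0, 7],
    [0, 2, 9.5],
    [-0.4, 4, 9.5],
    [-0.7, 5.6, 9.5],
  ],
  grip=[0.4, 0.6, 0.7, 0.7, 0.7],
)

```text
t: 34.85
tool_pos: [0.5617, 0.3071, 0.1767]
ee_rot: [[0.003, 0.307, -0.952], [-0.001, -0.952, -0.307], [-1.0, 0.002, -0.003]]
wrist_force: [-0.2, 0.4, -0.2]
opening: 0.696
```

>>> step_arm(
  rot=[
    [0, 0, 0.15],
    [0, 0, 0.3],
    [0, 0, 0.45],
    [0, 0, 0.6],
    [0, 0, 0.75],
  ],
  slide=[
    [0, 0, 0],
    [0, 0, 0],
    [0, 0, 0],
    [0, 0, 0],
    [0, 0, 0],
  ],
  grip=[0.7, 0.7, 0.7, 0.7, 0.7],
)

```text
t: 35.35
tool_pos: [0.5609, 0.306, 0.1746]
ee_rot: [[0.002, 0.873, -0.487], [-0.002, -0.487, -0.873], [-1.0, 0.003, 0.001]]
wrist_force: [-0.8, 0.4, 0.2]
opening: 0.7
```

>>> step_arm(
  rot=[
    [0, 0, 0.15],
    [0, 0, 0.3],
    [0, 0, 0.45],
    [0, 0, 0.6],
    [0, 0, 0.75],
  ],
  slide=[
    [0, 0, 0],
    [0, 0, 0],
    [0, 0, 0],
    [0, 0, 0],
    [0, 0, 0],
  ],
  grip=[0.7, 0.7, 0.7, 0.7, 0.7],
)

```text
t: 35.85
tool_pos: [0.561, 0.306, 0.1747]
ee_rot: [[0.003, 0.971, 0.239], [-0.0, 0.239, -0.971], [-1.0, 0.002, 0.001]]
wrist_force: [0.5, 1.4, 0.3]
opening: 0.702
```

>>> step_arm(
  rot=[
    [0, 0, 0.15],
    [0, 0, 0.3],
    [0, 0, 0.45],
    [0, 0, 0.6],
    [0, 0, 0.75],
  ],
  slide=[
    [0, 0, 0],
    [0, 0, 0],
    [0, 0, 0],
    [0, 0, 0],
    [0, 0, 0],
  ],
  grip=[0.7, 0.7, 0.7, 0.7, 0.7],
)

```text
t: 36.35
tool_pos: [0.561, 0.306, 0.1746]
ee_rot: [[0.002, 0.548, 0.837], [0.001, 0.837, -0.548], [-1.0, 0.002, 0.001]]
wrist_force: [0.6, -1.9, 0.9]
opening: 0.702
```

>>> step_arm(
  rot=[
    [0, 0, 0.15],
    [0, 0, 0.3],
    [0, 0, 0.45],
    [0, 0, 0.6],
    [0, 0, 0.75],
  ],
  slide=[
    [0, 0, 0],
    [0, 0, 0],
    [0, 0, 0],
    [0, 0, 0],
    [0, 0, 0],
  ],
  grip=[0.7, 0.7, 0.7, 0.7, 0.7],
)

```text
t: 36.85
tool_pos: [0.5609, 0.306, 0.1746]
ee_rot: [[0.0, -0.17, 0.986], [0.002, 0.986, 0.17], [-1.0, 0.002, 0.001]]
wrist_force: [0.8, -0.3, -0.0]
opening: 0.701
```

>>> step_arm(
  rot=[
    [0, 0, 0.15],
    [0, 0, 0.3],
    [0, 0, 0.45],
    [0, 0, 0.6],
    [0, 0, 0.75],
  ],
  slide=[
    [0, 0, 0],
    [0, 0, 0],
    [0, 0, 0],
    [0, 0, 0],
    [0, 0, 0],
  ],
  grip=[0.7, 0.7, 0.7, 0.7, 0.7],
)

```text
t: 37.35
tool_pos: [0.561, 0.306, 0.1746]
ee_rot: [[-0.001, -0.796, 0.606], [0.001, 0.606, 0.796], [-1.0, 0.002, 0.0]]
wrist_force: [0.6, 0.3, -0.0]
opening: 0.705
```

```bash
python3 - <<'E'
from st import *
from snap import snap
st(); s,c=snap("w11"); P=cloud(c); H,S,Vv=hsv(c); d=P-V[2]*[1,1,0]; X=d@W*1000;Y=d@L*1000;Z=d[...,2]*1000
b=(H>12)&(H<30)&(S>90)&(Z>106)&(Z<118)&(abs(X-42)<30)&(abs(Y-45)<30); print("head top",b.sum(),[np.percentile(q[b],[3,50,97]).round(1).tolist() for q in (X,Y,Z)])
b=(H>100)&(H<130)&(S>80)&(abs(Y)<115)&(X>20)&(X<100)&(Z>70)&(Z<100); A=np.c_[X[b],np.ones(b.sum())]; print("leaf Z med",np.median(Z[b]),"slope",np.linalg.lstsq(A,Z[b],rcond=None)[0])
print("J(42,45)-tcp cm",((J(42,45,95)-s["tool_pos"])*100).round(2))
E
```

```text
t 37.35 tcp [0.561  0.306  0.1746] lean -0.1 pitch -0.1 baryaw -127.27 q [ 0.38  0.12  1.63  0.    1.39 -2.11] F [ 0.6  0.3 -0. ] M [0.   0.03 0.03] op 0.705
t 37.35 tcp [0.561  0.306  0.1746] q [ 0.38  0.12  1.63  0.    1.39 -2.11] F [ 0.6  0.3 -0. ] open 0.705
head top 875 [[30.4, 41.5, 52.9], [33.2, 44.0, 55.8], [107.8, 112.4, 113.7]]
leaf Z med 82.55790183094093 slope [1.92706491e-03 8.24254323e+01]
J(42,45)-tcp cm [-0.01  0.04 -7.96]
```

View pics/w11.png

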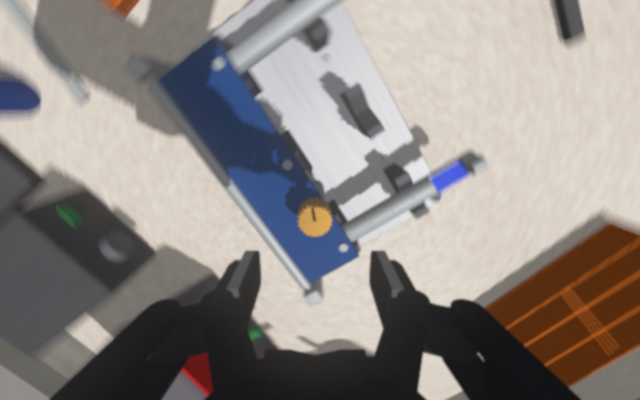

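The leaf is level (slope about 0, top 82.5 mm). The brass head with its mark line is at (315,217), under the tool axis. I descend and grip it lightly with 20 N, which also acts as a slip clutch.

>>> step_arm(
  rot=[
    [0, 0, 0],
    [0, 0, 0],
    [0, 0, 0],
    [0, 0, 0],
    [0, 0, 0],
  ],
  slide=[
    [0, -0.05, -3],
    [0, -0.05, -6],
    [0, -0.05, -7.5],
    [0, -0.05, -8],
    [0, -0.05, -8],
  ],
  grip=[0.7, 0.7, 0.7, 0.7, 0.7],
  squeeze=20,
)

```text
t: 37.9
tool_pos: [0.5606, 0.3056, 0.0948]
ee_rot: [[-0.002, -0.792, 0.611], [0.001, 0.611, 0.792], [-1.0, 0.003, -0.0]]
wrist_force: [0.3, 0.7, 0.1]
opening: 0.694
```

>>> step_arm(
  rot=[
    [0, 0, 0],
    [0, 0, 0],
    [0, 0, 0],
    [0, 0, 0],
    [0, 0, 0],
  ],
  slide=[
    [0, 0, 0],
    [0, 0, 0],
    [0, 0, 0],
    [0, 0, 0],
    [0, 0, 0],
  ],
  grip=[0, 0, 0, 0, 0],
)

```text
t: 38.4
tool_pos: [0.5616, 0.3064, 0.0973]
ee_rot: [[0.001, -0.792, 0.61], [0.003, 0.61, 0.792], [-1.0, 0.001, 0.003]]
wrist_force: [-1.2, 1.1, 6.5]
opening: 0.282
```

>>> step_arm(
  rot=[
    [0, 0, -0.1],
    [0, 0, -0.2],
    [0, 0, -0.3],
    [0, 0, -0.4],
    [0, 0, -0.4],
  ],
  slide=[
    [0, 0, 0],
    [0, 0, 0],
    [0, 0, 0],
    [0, 0, 0],
    [0, 0, 0],
  ],
  grip=[0, 0, 0, 0, 0],
)

```text
t: 38.9
tool_pos: [0.5615, 0.3065, 0.0973]
ee_rot: [[0.001, -0.491, 0.871], [0.004, 0.871, 0.491], [-1.0, 0.003, 0.003]]
wrist_force: [-1.7, 1.4, 6.9]
opening: 0.281
```

```bash
python3 st.py
```

```text
t 38.90 tcp [0.5615 0.3065 0.0973] lean -0.2 pitch 0.1 baryaw -150.60 q [ 0.38  0.2   1.69  0.    1.25 -1.7 ] F [-1.7  1.4  6.9] M [0.24 0.33 0.06] op 0.281
```

>>> step_arm(
  rot=[
    [0, 0, -0.14],
    [0, 0, -0.28],
    [0, 0, -0.42],
    [0, 0, -0.56],
    [0, 0, -0.7],
  ],
  slide=[
    [0, 0, 0],
    [0, 0, 0],
    [0, 0, 0],
    [0, 0, 0],
    [0, 0, 0],
  ],
  grip=[0, 0, 0, 0, 0],
)

```text
t: 39.4
tool_pos: [0.5614, 0.3069, 0.0973]
ee_rot: [[0.003, 0.19, 0.982], [0.004, 0.982, -0.19], [-1.0, 0.005, 0.002]]
wrist_force: [-1.8, 2.8, 5.8]
opening: 0.28
```

>>> step_arm(
  rot=[
    [0, 0, -0.14],
    [0, 0, -0.28],
    [0, 0, -0.42],
    [0, 0, -0.56],
    [0, 0, -0.7],
  ],
  slide=[
    [0, 0, 0],
    [0, 0, 0],
    [0, 0, 0],
    [0, 0, 0],
    [0, 0, 0],
  ],
  grip=[0, 0, 0, 0, 0],
)

```text
t: 39.9
tool_pos: [0.5615, 0.3072, 0.0973]
ee_rot: [[0.004, 0.778, 0.629], [0.004, 0.629, -0.778], [-1.0, 0.006, -0.0]]
wrist_force: [-1.7, 3.7, 5.9]
opening: 0.281
```

>>> step_arm(
  rot=[
    [0, 0, -0.14],
    [0, 0, -0.28],
    [0, 0, -0.42],
    [0, 0, -0.56],
    [0, 0, -0.7],
  ],
  slide=[
    [0, 0, 0],
    [0, 0, 0],
    [0, 0, 0],
    [0, 0, 0],
    [0, 0, 0],
  ],
  grip=[0, 0, 0, 0, 0],
)

```text
t: 40.4
tool_pos: [0.5619, 0.3074, 0.0973]
ee_rot: [[0.006, 1.0, -0.02], [0.003, -0.02, -1.0], [-1.0, 0.006, -0.003]]
wrist_force: [-0.6, 2.8, 3.3]
opening: 0.279
```

>>> step_arm(
  rot=[
    [0, 0, -0.14],
    [0, 0, -0.28],
    [0, 0, -0.42],
    [0, 0, -0.5],
    [0, 0, -0.5],
  ],
  slide=[
    [0, 0, 0],
    [0, 0, 0],
    [0, 0, 0],
    [0, 0, 0],
    [0, 0, 0],
  ],
  grip=[0, 0, 0, 0, 0],
)

```text
t: 40.9
tool_pos: [0.5622, 0.3073, 0.0973]
ee_rot: [[0.006, 0.871, -0.492], [0.002, -0.492, -0.871], [-1.0, 0.004, -0.004]]
wrist_force: [1.5, 5.1, 4.9]
opening: 0.282
```

```bash
python3 st.py
```

```text
t 40.90 tcp [0.5622 0.3073 0.0973] lean -0.1 pitch 0.3 baryaw 60.53 q [ 0.38  0.2   1.69 -0.    1.25  0.9 ] F [1.5 5.1 4.9] M [ 0.83 -0.05  0.01] op 0.282
```

>>> step_arm(
  rot=[
    [0, 0, -0.12],
    [0, 0, -0.25],
    [0, 0, -0.38],
    [0, 0, -0.45],
    [0, 0, -0.45],
  ],
  slide=[
    [0, 0, 0],
    [0, 0, 0],
    [0, 0, 0],
    [0, 0, 0],
    [0, 0, 0],
  ],
  grip=[0, 0, 0, 0, 0],
)

```text
t: 41.4
tool_pos: [0.5624, 0.3071, 0.0974]
ee_rot: [[0.005, 0.571, -0.821], [0.001, -0.821, -0.571], [-1.0, 0.002, -0.005]]
wrist_force: [1.7, 6.5, 5.8]
opening: 0.284
```

```bash
python3 st.py
```

```text
t 41.40 tcp [0.5624 0.3071 0.0974] lean -0.1 pitch 0.3 baryaw 34.82 q [ 0.38  0.2   1.69 -0.    1.25  1.35] F [1.7 6.5 5.8] M [ 0.89 -0.19  0.08] op 0.284
```

>>> step_arm(
  rot=[
    [0, 0, -0.12],
    [0, 0, -0.24],
    [0, 0, -0.36],
    [0, 0, -0.36],
  ],
  slide=[
    [0, 0, 0],
    [0, 0, 0],
    [0, 0, 0],
    [0, 0, 0],
  ],
  grip=[0, 0, 0, 0],
)

```text
t: 41.8
tool_pos: [0.5625, 0.3069, 0.0973]
ee_rot: [[0.004, 0.244, -0.97], [0.001, -0.97, -0.244], [-1.0, 0.001, -0.004]]
wrist_force: [1.6, 4.3, 4.6]
opening: 0.279
```

```bash
python3 st.py
```

```text
t 41.80 tcp [0.5625 0.3069 0.0973] lean -0.1 pitch 0.3 baryaw 14.15 q [ 0.38  0.2   1.68 -0.    1.25  1.71] F [1.6 4.3 4.6] M [ 0.83 -0.3   0.01] op 0.279
```

>>> step_arm(
  rot=[
    [0, 0, -0.12],
    [0, 0, -0.24],
    [0, 0, -0.36],
    [0, 0, -0.36],
  ],
  slide=[
    [0, 0, 0],
    [0, 0, 0],
    [0, 0, 0],
    [0, 0, 0],
  ],
  grip=[0, 0, 0, 0],
)

```text
t: 42.2
tool_pos: [0.5625, 0.3067, 0.0973]
ee_rot: [[0.004, -0.113, -0.994], [0.0, -0.994, 0.113], [-1.0, -0.001, -0.004]]
wrist_force: [2.0, 3.8, 4.4]
opening: 0.276
```

```bash
python3 - <<'E'
from st import *
from snap import snap
st(); snap("w12"); st()
E
```

```text
t 42.20 tcp [0.5625 0.3067 0.0973] lean -0.0 pitch 0.2 baryaw -6.47 q [ 0.38  0.2   1.68 -0.    1.25  2.07] F [2.  3.8 4.4] M [ 0.68 -0.3   0.09] op 0.276
t 42.2 tcp [0.5625 0.3067 0.0973] q [ 0.38  0.2   1.68 -0.    1.25  2.07] F [2.  3.8 4.4] open 0.276
t 42.25 tcp [0.5625 0.3067 0.0973] lean -0.0 pitch 0.2 baryaw -6.38 q [ 0.38  0.2   1.68 -0.    1.25  2.07] F [1.8 3.5 5.4] M [ 0.66 -0.33  0.03] op 0.279
```

View pics/w12.png

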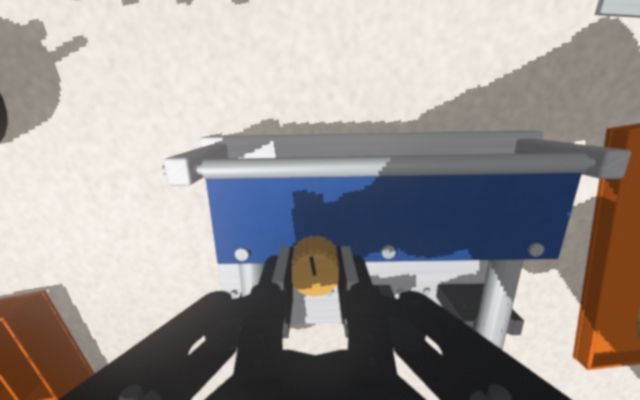

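The mark on the head at (314,266) keeps its angle relative to the tool, so the head follows without slipping. It has turned 4.17 rad and is still free.

>>> step_arm(
  rot=[
    [0, 0, -0.1],
    [0, 0, -0.2],
    [0, 0, -0.3],
    [0, 0, -0.3],
  ],
  slide=[
    [0, 0, 0],
    [0, 0, 0],
    [0, 0, 0],
    [0, 0, 0],
  ],
  grip=[0, 0, 0, 0],
)

```text
t: 42.65
tool_pos: [0.5625, 0.3065, 0.0973]
ee_rot: [[0.003, -0.401, -0.916], [0.0, -0.916, 0.401], [-1.0, -0.001, -0.003]]
wrist_force: [1.6, 2.9, 5.4]
opening: 0.281
```

```bash
python3 st.py
```

```text
t 42.65 tcp [0.5625 0.3065 0.0973] lean -0.0 pitch 0.2 baryaw -23.62 q [ 0.38  0.2   1.68 -0.    1.25  2.37] F [1.6 2.9 5.4] M [ 0.59 -0.32  0.23] op 0.281
```

```bash
python3 - <<'E'
from rig import ctrl
m=[]
for i in range(6): ctrl.camera("top"); m.append(ctrl.read_state()["moment"][2].round(3))
print(m)
E
```

```text
[np.float64(0.232), np.float64(0.204), np.float64(0.242), np.float64(0.242), np.float64(0.232), np.float64(0.277)]
```

The moment has risen steadily to 0.24 N m from about 0.05, a wind-up of roughly 0.45 rad. The screw is seated, so I release it, lift clear and check.

>>> step_arm(
  rot=[
    [0, 0, 0],
    [0, 0, 0],
    [0, 0, 0],
    [0, 0, 0],
    [0, 0, 0],
  ],
  slide=[
    [0, 0, 0],
    [0, 0, 0],
    [0, 0, 0],
    [0, 0, 2],
    [0, 0, 5],
  ],
  grip=[0.7, 0.7, 0.7, 0.7, 0.7],
)

```text
t: 43.45
tool_pos: [0.5585, 0.3045, 0.142]
ee_rot: [[-0.008, -0.402, -0.916], [-0.005, -0.916, 0.402], [-1.0, 0.008, 0.006]]
wrist_force: [-0.8, -0.3, 1.0]
opening: 0.699
```

>>> step_arm(
  rot=[
    [0, 0, 0],
    [0, 0, 0.1],
    [0, 0, 0.2],
    [0, 0, 0.3],
    [0, 0, 0.3],
  ],
  slide=[
    [-3, -1, 4],
    [-6, -2, 8],
    [-9, -3, 10],
    [-12, -4, 10],
    [-12, -4, 10],
  ],
  grip=[0.7, 0.7, 0.7, 0.7, 0.7],
)

```text
t: 43.95
tool_pos: [0.4384, 0.2649, 0.2456]
ee_rot: [[-0.001, -0.112, -0.994], [-0.002, -0.994, 0.112], [-1.0, 0.003, 0.001]]
wrist_force: [-0.3, -0.4, -0.6]
opening: 0.702
```

>>> step_arm(
  rot=[
    [0, 0, 0],
    [0, 0, 0],
  ],
  slide=[
    [0, 0, 0],
    [0, 0, 0],
  ],
  grip=[0.7, 0.7],
)

```text
t: 44.15
tool_pos: [0.4411, 0.2656, 0.2446]
ee_rot: [[-0.002, -0.114, -0.993], [-0.003, -0.993, 0.114], [-1.0, 0.003, 0.001]]
wrist_force: [-0.1, -0.6, 0.6]
opening: 0.703
```

```bash
python3 - <<'E'
from prof import *
st(); s,c=snap("w13"); prof(c,V[3],"v3"); prof(c,V[1],"v1")
P=cloud(c); H,S,Vv=hsv(c); d=P-V[2]*[1,1,0]; X=d@W*1000;Y=d@L*1000;Z=d[...,2]*1000
b=(H>100)&(H<130)&(S>80)&(abs(Y)<115)&(X>20)&(X<100)&(Z>70)&(Z<100); print("leaf Z",np.median(Z[b]).round(1),"slope",np.linalg.lstsq(np.c_[X[b],np.ones(b.sum())],Z[b],rcond=None)[0])
E
```

```text
t 44.15 tcp [0.4411 0.2656 0.2446] lean 0.2 pitch -0.1 baryaw -6.57 q [ 0.4  -0.22  1.85 -0.    1.52  2.08] F [-0.1 -0.6  0.6] M [ 0.01 -0.04  0.07] op 0.703
t 44.15 tcp [0.4411 0.2656 0.2446] q [ 0.4  -0.22  1.85 -0.    1.52  2.08] F [-0.1 -0.6  0.6] open 0.703
v3 blue 279 top z 11.0 mid y 0.3 X ends [-100.6   87.7]
 normal from up (+ to +y) -2.0 dist 5.7 flat X [-85.6 -62.6] Y [-6.4  8.9]
 dog pts 123 Y [-4.2  6.3] X [-101.5  -89.3] Z 20.8
v1 blue 286 top z 11.1 mid y 1.5 X ends [-100.1   87.8]
 normal from up (+ to +y) 0.6 dist 5.7 flat X [-85.1 -62.4] Y [-7.5  8.3]
 dog pts 121 Y [-4.1  6.5] X [-101.  -89.] Z 20.8
leaf Z 82.6 slope [1.03285500e-03 8.25252558e+01]
```

View pics/w13.png

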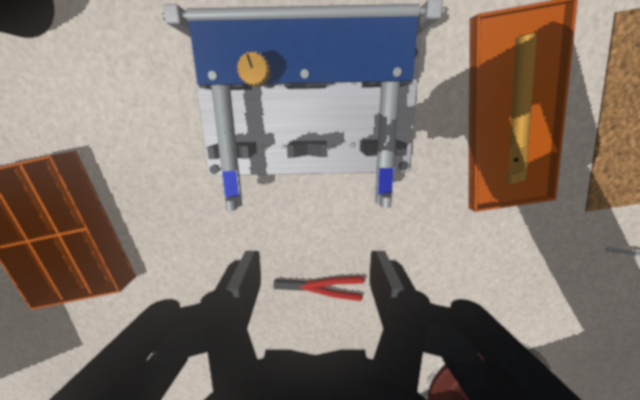

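The final view shows the leaf down, the screw head at (253,68), both blue flats up at (231,183) and (385,180), and the brass in the tray at (522,110). All checks agree, so I hand the job in.

```bash
python3 -c "
from rig import ctrl
print(ctrl.finish_job())"
```

```text
the job is handed in; nothing more can be done
None
```

The changeover is done and the job is handed in at about 44 s of robot time.

- **Brass spindle:** it lies flat in the orange tray.
- **Steel spindles:** the one on the mat now lies in v1 and the one already in the fixture stays in v3. v3 first came out about 6° past upright and I corrected it. At the last check the flats read 0.6° (v1) and −2.0° (v3) from straight up, and both bars sat within about 1 mm of centre lengthwise.
- **Keeper leaf:** it is fully down and level, with its top face measured at 82.6 mm against the 82 mm given.
- **Thumbscrew:** I turned it clockwise 4.47 rad. The moment then rose from about 0.05 to a steady 0.24 N m, well below the 0.4 N m that counts as forcing. I stopped there and let go.
- **Left alone:** I did not touch the caliper or the pink look-alike.

No check failed. Two readings were less than clean:
- **Top camera on v1:** its coarse depth gave −6.5° for the v1 flat, where the closer wrist camera read 0 to 1° each time; I trusted the wrist camera.
- **Moment sensor:** it wanders by about 0.05 N m, so the wind-up of roughly 0.35 to 0.45 rad at the stop is approximate.

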